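Lay the carton layer and clamp it with the ratchet press

ROBOT

A 6-joint arm with a two-finger parallel gripper is mounted at the origin on the work surface. World frame = base frame: x ahead of the robot, y to its left, z up, the work surface at z = 0. Lengths are in mm, angles in rad, forces in N, time in s.
With the tool pointing down it reaches from about 350 to 1000 mm from the base axis. Payload 7.1 kg.
Tool frame: the origin (TCP) lies at the centre of the arm's flange, where the gripper is bolted on; the fingertips stand r.tip_reach ahead of it and the grasp point (between the pads) lies 155 mm ahead of it (r.tip_reach is the distance from the TCP to the fingertips, in mm); x points along the fingers, y is the direction in which the jaws open and shut, and the axes are right-handed (so a half turn about x gives the same grasp; the last joint's range is limited). The gripper opens to 85 mm and grips with 20 to 120 N. Pads are 22 mm wide; open, the fingers measure 114 mm over their backs; the gripper's body (76 mm by 85 mm) begins 54 mm behind the grasp point. The pads swing forward as they close: fully open they stand 13 mm farther back than shut.
Start: joints at [-1.154, 0.423, 1.63, -0, 1.089, -0.019], TCP at [263.85, -566.559, 404.719] pointing down, gripper open.
Joint ranges: [-3, 3], [-0.9, 2.11], [0.09, 2.58], [-1.31, 4.45], [0.11, 2.69], [-2.54, 2.54]. Speed limits (rad/s): [2.39, 2.39, 3.01, 3.14, 3.14, 3.14].

INTERFACE

Orientations are given as a unit quaternion [w, x, y, z].
In Python, from station import r gives the robot as it stands. The module is installed in compiled form; this text tells all that it offers.
- The arm moves only by the tool step_arm, never from a script. Its argument "moves" is a list that holds one entry, the list of rows, each a list of 7 numbers: the closure, from -1 (fully open) to 1 (shut), so that 0 is half open, then the shift along the tool's x, y, z in cm, then the turn, a rotation vector about the tool's x, y, z in rad. A call has 1 to 5 rows; each row is the pose to reach, as a shift and turn from the pose commanded when the call began, along the tool's axes at that moment; what a row does not reach only later rows make up. A row lasts 1/8 s, in which the tool goes at most 62.5 mm and 10.7 degrees, less where a joint would pass 70% of its speed; a pose out of reach is approached as far as the arm can. A call with a gripper value outside its range is refused whole. The fingers move at their own pace and stop on an object; "squeeze" is the grip in N (left out, the last holds). Time passes only in rows, so rows that repeat a pose let the fingers close. It gives the time, the measured TCP pose, the force and the opening at its end, in the units of the state.
- r.read_state(): the state, without advancing time (a new reading comes with each control period).
- r.snapshot(name): name is "scene" or "top" or "wrist"; returns the picture (420x560x3 uint8, red, green, blue); there is no depth.
- r.camera_model(name): a dict with "camera_matrix" (3x3 intrinsics, pixels), "R" (3x3) and "t" (3): a world point X has camera coordinates R X + t. Camera axes: x right, y down, z forward; pixel columns grow to the right and rows downward; lengths in mm; the calibration is good to about 2 mm. The wrist camera is an equidistant fisheye: a pixel r from the principal point sees the ray r / f radians off the axis. A picture is of the moment at which its call begins: read the wrist's pose just before it. camera_model takes no time and is no camera call; for the wrist camera it gives the pose at the moment of the call.
- r.finish_job(): hands the job in, once; it reports no verdict.
The state is a dict: "clock": time; "joints": joint angles; "qvel": joint speeds; "effort": joint torques, N m; "position": TCP position; "ee_rot": TCP orientation; "ft_force": force on the tool from outside, world axes, zero at the start; "wrist_torque": the same for the moment, N m; "opening": finger opening in mm.
Only numpy, scipy, OpenCV 4.12 (cv2) and the standard library are available. Lean on these libraries where they do the work, as an engineer would, in place of code of your own. Each camera call takes 0.05 s, during which the arm holds its last target.

TASK

Finish the interlocking layer on the press's wooden slab: stand one loose carton lengthwise close beside the carton already there, squarely against or near the fence, and the other crosswise in front of both, centred on them, between them and the jaw. Then pump the two upright trigger paddles by squeezing and releasing them, without pushing the jaw or its rod by hand, until the jaw closes the layer up tight against the fence and its sprung plate is pushed in about half way, never fully, so that no carton is crushed. Finish while still holding the paddles squeezed like that, with the jaw pressing; leave everything else on the counter and tray alone.

Things in the scene. Friction and masses are not known exactly. Their poses are not given: they have to be found in the camera images.
- press: ratchet press fixed to the counter. Origin on its centre line at counter height; x points from the paddles along the rod to the fence, y across, z up. Wooden slab: top 15 mm above the counter, y -50 to +50, x -100 to +75 mm. Grey housing over the rod: x -170 to -115 mm, 34 mm wide, 64 mm high
- fence (a point): middle of the slab-side foot of the fence: press x = +75, y = 0 mm, at slab height (15 mm); axes parallel to the press's. The fence is 90 mm wide (y), its top 22 mm above the slab, so fingertips can pass over it
- layer (a point): middle of the finished tight layer on the slab (press x = +27, y = 0, z = 15 mm), axes parallel to the press's. From it the two lengthwise cartons (long side along x) stand at x = +16, y = -16 and +16 mm, the crosswise one (long side along y) at x = -32, y = 0. The jaw slides them together along x, not sideways
- carton_laid: cardboard carton of soap, 64 mm long (its x axis) x 32 mm wide (y) x 50 mm tall (z), about 120 g, origin at the centre of its underside. Already stands on the slab, lengthwise, 1.5 to 5 mm from the fence, on the press's -y half (centre at y = -15.5 to -18.5 mm)
- carton_1: cardboard carton of soap, 64 mm long (its x axis) x 32 mm wide (y) x 50 mm tall (z), about 120 g, origin at the centre of its underside. Loose on the counter; the two loose cartons are alike and may change roles
- carton_2: cardboard carton of soap, 64 mm long (its x axis) x 32 mm wide (y) x 50 mm tall (z), about 120 g, origin at the centre of its underside. Loose on the counter; alike carton_1
- plate: the jaw's sprung plate, 6 mm thick, 60 mm wide, from 16 to 42 mm above the counter; its flat pressing face (towards the fence) is at x = -78 mm in this body's frame, whose axes are parallel to the press's (both origins coincide when the jaw is fully back)
- rod: the toothed steel rod that carries the jaw, 12 mm wide, top 37 mm above the counter; it runs through the housing and between the paddles and sticks out behind. Moves along the press's x by joint ram
- ram (a joint): travel of rod and jaw towards the fence, m, 0 to 0.085; starts at 0 to 0.024. With the plate's spring slack the pressing face is at press x = -0.078 + ram; the layer is tight with the face at about -0.021. 3 N of friction keeps the rod in place between strokes; there is no lock, so it presses firmly only while the paddles are squeezed
- spring (a joint): how far the plate is pushed back into the jaw, m: 0 free, 0.016 bottomed; 1000 N/m, so 0.008 (half way) is 8 N
- paddles (a point): point midway between the paddles, 60 mm above the counter (press x = -217.5, y = 0 mm), axes parallel to the press's. Grip here from above, fingers outside both paddles, closing along y. The paddles are 70 mm apart over their outer faces; linked, both slide in equally, up to 18 mm each (34 mm over the outer faces), and spring back when released (1.8 N each)
- paddle_left: grey upright trigger paddle on the +y side, 18 (x) x 8 (y) x 58 mm, top 72 mm above the counter, centre at x = -217.5, y = +31 mm in this body's frame (the press's when released; slides to -y). Each stroke the rod follows one to one as far as a paddle moves in, after up to 7 mm of free play (teeth every 7 mm); on release it stays. Once the layer is tight the motion goes into the plate's spring
- paddle_right: the mirror-image paddle on the press's -y side (centre at x = -217.5, y = -31 mm in this body's frame; slides to +y)
- tumbler_1: upturned glass tumbler on the oval tray, 74 mm across at the bottom, 94 mm tall; a bystander, to be left alone
- tumbler_2: second upturned tumbler on the tray, the same size; a bystander, to be left alone
- tumbler_3: third upturned tumbler on the tray, the same size; a bystander, to be left alone
- jigger: stainless steel jigger standing on the tray, 44 mm across, 78 mm tall; a bystander, to be left alone
- bowl: grey ceramic bowl on the tray, 120 mm across, 55 mm tall; a bystander, to be left alone
- spice_jar: clear spice jar with a black flip-top lid, 48 mm across, 91 mm tall, standing on the counter to the left of the loose cartons; a bystander, to be left alone
- spring_clip: chrome spring clip lying flat on the counter between the two loose cartons, 50 x 20 x 18 mm; a bystander, to be left alone
Not all that is in view belongs to the job. Leave any blue or red look-alike of the carton_1 alone.

How it is judged:
By the outcome, as a careful person would: the job done as asked, in the order asked, and still so for the second after the job is handed in, while the arm keeps its last pose, push and grip.
It also fails if it takes over 72 s, if anything falls off the work surface, if the arm or the gripper's body presses on something with over 40 N, if the wrist force passes 120 N, or if a joint passes its speed limit or range.

## Working session

There is one attempt and no reset: what is moved stays moved. The work goes in short steps, Python scripts to look and compute and a tool call to move; the robot and the scene stay as the last step left them, time stands still between calls to the robot, and variables do not carry over. Pictures are saved under pics/ and viewed, and the job is handed in when it is done.

Besides the shell and the picture viewer there is one more tool, called by a JSON object that holds its "method" and its "body". step_arm: Moves the arm, as the interface text tells. Its arguments: {"type":"object","properties":{"moves":{"type":"array","items":{"type":"array","items":{"type":"array","items":{"type":"number"}}}},"squeeze":{"type":"number"}},"required":["moves"]}

```bash
mkdir -p pics; ls
python3 - <<'E'
from station import r
import cv2
s=r.read_state(); print({k:s[k] for k in ('clock','joints','position','ee_rot','ft_force','opening')}, r.tip_reach)
for n in ('scene','top','wrist'):
    m=r.camera_model(n); print(n,m)
    im=r.snapshot(n); cv2.imwrite(f'pics/{n}0.png',im[:,:,::-1])
E
```

```text
pics
{'clock': 0.0, 'joints': array([-1.15397388e+00,  4.23863778e-01,  1.63072011e+00,  6.47309056e-05,
        1.08857905e+00, -1.90120927e-02]), 'position': array([ 263.76113331, -566.30016045,  403.91932151]), 'ee_rot': array([-0.15231543, -0.69029585, -0.15341191,  0.69047551]), 'ft_force': array([-0.4380263 ,  0.04160716,  0.04758646]), 'opening': 85.46929132761575} 173.4
scene {'camera_matrix': array([[404.98769642,   0.        , 268.75549272],
       [  0.        , 404.98769642, 203.56090569],
       [  0.        ,   0.        ,   1.        ]]), 'R': array([[ 0.86884195,  0.49508779,  0.00132355],
       [ 0.33573818, -0.58722637, -0.7365087 ],
       [-0.36385924,  0.64035402, -0.67642677]]), 't': array([-485.97452823,  -75.85335503, 1022.04067765])}
top {'camera_matrix': array([[469.4198457 ,   0.        , 280.71435714],
       [  0.        , 469.4198457 , 212.88350331],
       [  0.        ,   0.        ,   1.        ]]), 'R': array([[-0.01390757, -0.99969395, -0.02045959],
       [-0.99754682,  0.01527583, -0.06831543],
       [ 0.06860706,  0.0194593 , -0.99745396]]), 't': array([ 103.95524144,  499.80773141, 1196.0987082 ])}
wrist {'camera_matrix': array([[325.1922621 ,   0.        , 274.99128921],
       [  0.        , 325.1922621 , 205.91788236],
       [  0.        ,   0.        ,   1.        ]]), 'R': array([[ 4.21921672e-01, -9.06631834e-01, -9.05818033e-04],
       [-8.74630704e-01, -4.07291919e-01,  2.62934257e-01],
       [-2.38753500e-01, -1.10145405e-01, -9.64813327e-01]]), 't': array([-624.39343105,  -33.26489483,  377.54061821])}
```

View pics/scene0.png

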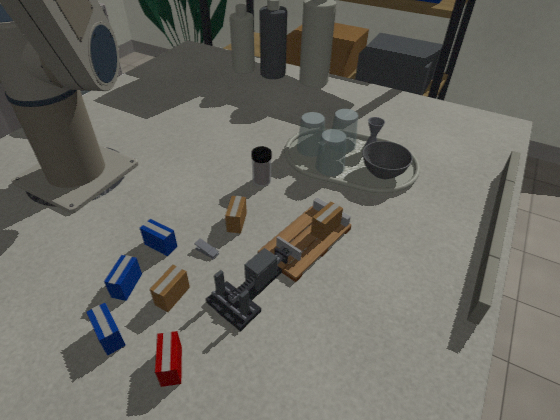

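View pics/top0.png

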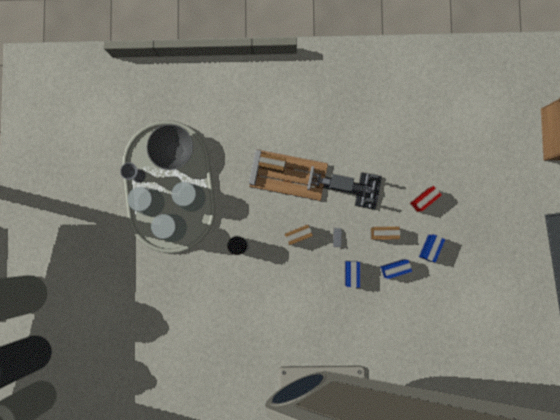

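View pics/wrist0.png

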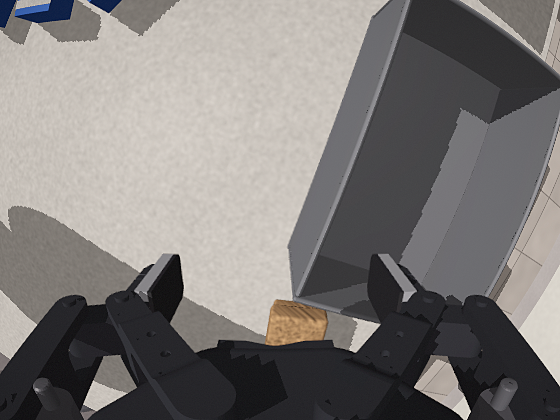

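The top view shows the press with its fence at column ~255 and paddles at ~370. The loose brown cartons are at (299,235) and (385,233), the clip is at (337,237) and the jar at (237,245). I'll zoom in to measure.

```bash
cat > h.py <<'E'
import numpy as np, cv2
from scipy.spatial.transform import Rotation as Ro
def cam(r,n):
    m=r.camera_model(n); return np.array(m['camera_matrix']),np.array(m['R']),np.array(m['t']),n=='wrist'
def ray(c,uv):
    K,R,t,f=c; uv=np.atleast_2d(uv).astype(float)
    x=(uv[:,0]-K[0,2])/K[0,0]; y=(uv[:,1]-K[1,2])/K[1,1]
    if f:
        th=np.hypot(x,y); s=np.where(th<1e-9,1,np.sin(th)/np.maximum(th,1e-9)); d=np.c_[x*s,y*s,np.cos(th)]
    else: d=np.c_[x,y,np.ones_like(x)]
    return -R.T@t, d@R
def cast(c,uv,z):
    o,d=ray(c,uv); return (o+d*((z-o[2])/d[:,2])[:,None])[:,:2]
def proj(c,X):
    K,R,t,f=c; p=np.atleast_2d(X)@R.T+t
    if f:
        rr=np.hypot(p[:,0],p[:,1]); th=np.arctan2(rr,p[:,2]); k=th/np.maximum(rr,1e-9); x,y=p[:,0]*k,p[:,1]*k
    else: x,y=p[:,0]/p[:,2],p[:,1]/p[:,2]
    return np.c_[x*K[0,0]+K[0,2],y*K[1,1]+K[1,2]]
E
python3 - <<'E'
import cv2
im=cv2.imread('pics/top0.png'); c=im[130:300,220:460]; cv2.imwrite('pics/top0z.png',cv2.resize(c,None,fx=3.3,fy=3.3,interpolation=cv2.INTER_CUBIC))
im=cv2.imread('pics/scene0.png'); c=im[180:340,130:370]; cv2.imwrite('pics/scene0z.png',cv2.resize(c,None,fx=3.3,fy=3.3,interpolation=cv2.INTER_CUBIC))
E
```

```text
(no output)
```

View pics/top0z.png

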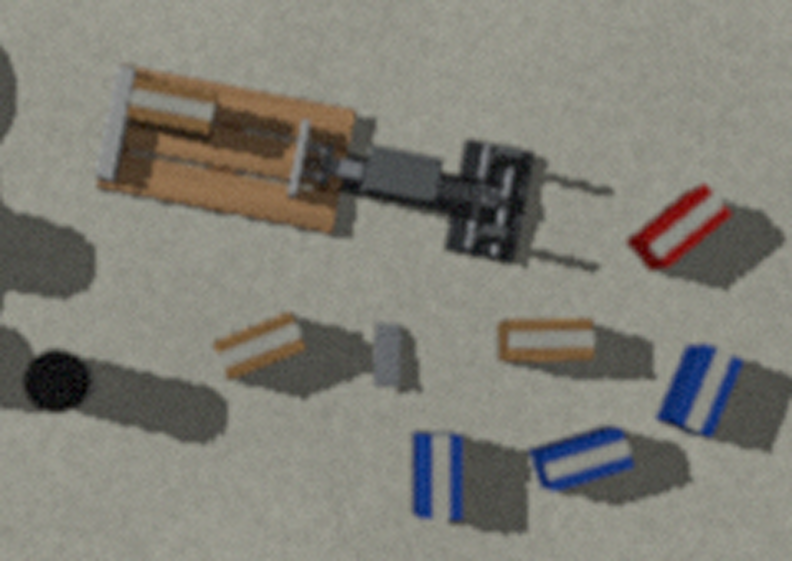

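View pics/scene0z.png

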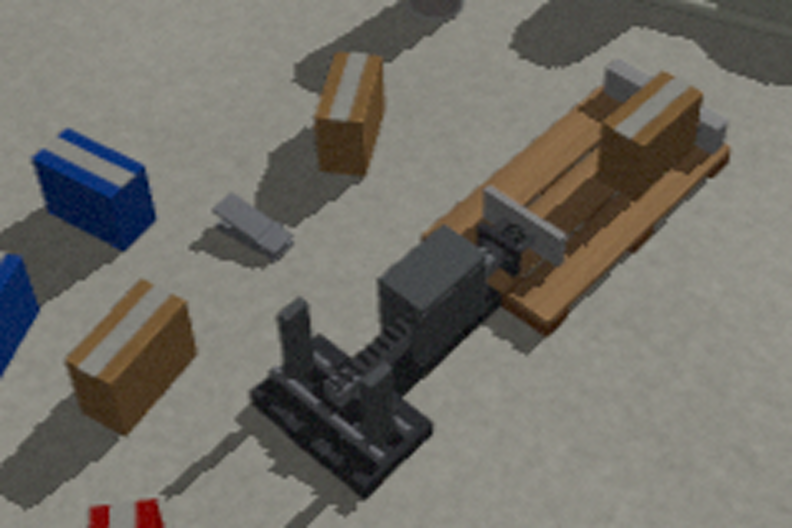

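Run:
```python
from station import r
from h import *
c=cam(r,'top')
o=lambda p: np.array(p)/3.3+np.array([220,130])-0.35
P=cast(c,o([(355,110),(335,232)]),15); F=cast(c,o([(130,70),(103,188)]),37)
print('slab near',P,'fence top',F)
pm=P.mean(0);fm=F.mean(0); d=fm-pm; print('axis ang',np.degrees(np.arctan2(d[1],d[0])),np.linalg.norm(d), 'cross',np.degrees(np.arctan2(*(P[0]-P[1])[::-1])),np.degrees(np.arctan2(*(F[0]-F[1])[::-1])))
for n,q in dict(cL=[(217,345),(290,313),(303,345),(230,378)],cR=[(500,322),(594,320),(594,360),(500,361)],laid=[(133,90),(215,102),(210,124),(130,106)]).items():
    W=cast(c,o(q),65 if n=='laid' else 50); print(n,W.mean(0),[round(float(np.linalg.norm(W[i]-W[(i+1)%4])),1) for i in range(4)],np.degrees(np.arctan2(*(W[1]-W[0])[::-1])))
```

```text
slab near [[630.02270325 -26.38396429]
 [533.49769272  -8.69422589]] fence top [[660.72007158 149.79554255]
 [568.52400727 171.75461596]]
axis ang 79.55802050486808 181.31697492395452 cross -10.385117167329991 -13.396984719441615
cL [444.63378075  52.29460826] [60.7, 26.2, 60.9, 26.9] -67.17165361355279
cR [ 444.91556236 -165.01585333] [71.0, 30.3, 70.9, 29.5] -89.61800879678083
laid [627.17955847 116.37989738] [63.1, 17.3, 62.4, 12.5] -99.413604004313
```

```bash
cat >> h.py <<'E'
def T(s): # tool rot, pos
    q=s['ee_rot']; return Ro.from_quat([q[1],q[2],q[3],q[0]]).as_matrix(), np.array(s['position'])
def goal(s,yaw_deg,pos,tw=0):
    """rotvec & shift (cm) in tool axes: tool x down, tool y at world yaw_deg"""
    R,p=T(s); y=np.array([np.cos(np.radians(yaw_deg)),np.sin(np.radians(yaw_deg)),0]); x=np.array([0,0,-1.]); z=np.cross(x,y)
    G=np.c_[x,y,z]; rv=Ro.from_matrix(R.T@G).as_rotvec(); return R.T@(np.array(pos)-p)/10, rv
def show(s,yaw,pos):
    d,rv=goal(s,yaw,pos); print('shift cm',np.round(d,2),'rv',np.round(rv,4),'deg',round(float(np.degrees(np.linalg.norm(rv))),1))
E
python3 - <<'E'
from station import r
from h import *
s=r.read_state(); R,p=T(s); print(np.round(R,3))
c=cam(r,'wrist'); o,_=ray(c,[(0,0)]); print('cam in tool',R.T@(o-p)); print('axes cam in tool',np.round(R.T@c[1].T,3))
# fingertips: rays meet plane y_tool=+-42.7
for uv,y in [((180,255),-42.7),((372,255),42.7),((137,300),-42.7),((412,300),42.7),((180,300),-42.7),((372,300),42.7),((180,255),42.7),((372,255),-42.7)]:
    o,d=ray(c,[uv]); o=R.T@(o-p); d=R.T@d[0]; k=(y-o[1])/d[1]; print(uv,np.round(o+k*d,1))
im=r.snapshot('wrist'); cv2.imwrite('pics/w1.png',cv2.resize(im[230:420,:,::-1],(800,271)))
E
```

```text
[[-0.001  0.422 -0.907]
 [ 0.001 -0.907 -0.422]
 [-1.    -0.001 -0.   ]]
cam in tool [ 3.15519989e+01  5.02903350e-02 -6.69825509e+01]
axes cam in tool [[-0.001 -0.263  0.965]
 [ 1.    -0.     0.   ]
 [ 0.     0.965  0.263]]
(180, 255) [162.  -42.7  -8.5]
(372, 255) [158.5  42.7 -10. ]
(137, 300) [112.5 -42.7 -14.7]
(412, 300) [112.8  42.7 -14.5]
(180, 300) [153.7 -42.7  10.2]
(372, 300) [150.4  42.7   8.3]
(180, 255) [ -98.6   42.7 -125.3]
(372, 255) [ -95.6  -42.7 -124.1]
```

View pics/w1.png

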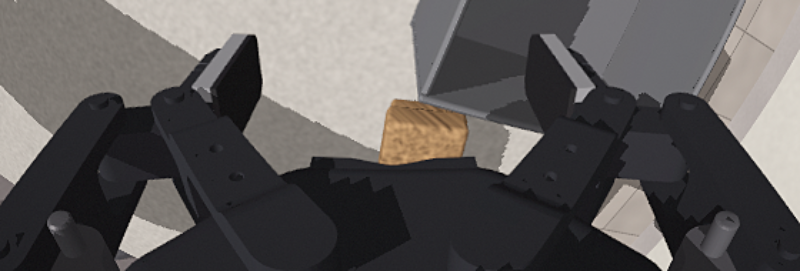

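Run:
```python
from station import r
from h import *
s=r.read_state(); show(s,-100,(470,-30,400))
```

```text
shift cm [  0.46 -39.92 -41.34] rv [6.103e-01 3.000e-04 1.000e-03] deg 35.0
```

{"method": "step_arm", "body": {"moves": [[[-1,0.4,-8,-8.3,0.12,0,0.001],[-1,0.4,-16,-16.5,0.25,0,0.001],[-1,0.4,-24,-24.8,0.37,0,0.001],[-1,0.4,-32,-33.1,0.5,0,0.001],[-1,0.4,-39.9,-41.3,0.61,0,0.001]]]}}

```text
clock: 0.82
position: [376.1, -273.0, 401.3]
ee_rot: [-0.063, 0.705, -0.063, -0.704]
ft_force: [0.8, -0.7, 0.1]
opening: 85.2
```

Run:
```python
from station import r
from h import *
s=r.read_state(); print(s['clock'],s['position'],s['joints']);show(s,-100,(470,-30,400))
```

```text
0.825 [ 376.11063536 -273.0030482   401.31087407] [-6.53312409e-01  1.90665930e-01  1.97628330e+00 -7.32283119e-04
  9.73547553e-01  1.09643614e+00]
shift cm [  0.11 -25.58  -4.92] rv [-0.004  -0.0007 -0.001 ] deg 0.2
```

{"method": "step_arm", "body": {"moves": [[[-1,0.1,-6,-1.2,0,0,0],[-1,0.1,-12,-2.4,0,0,0],[-1,0.1,-18,-3.6,0,0,0],[-1,0.1,-24,-4.7,0,0,0],[-1,0.1,-25.6,-4.9,0,0,0]]]}}

```text
clock: 1.45
position: [469.1, -28.5, 400.1]
ee_rot: [-0.06, 0.705, -0.06, -0.704]
ft_force: [-0.3, -0.2, 0.3]
opening: 85.4
```

Run:
```python
from station import r
from h import *
import pickle
s=r.read_state(); print(s['clock'],s['position'],s['joints'],abs(s['qvel']).max())
im=r.snapshot('wrist'); c=cam(r,'wrist'); s2=r.read_state(); print(s2['position'],s2['clock'])
c=cam(r,'wrist'); im=r.snapshot('wrist')
pickle.dump((c,im),open('look1.pkl','wb'))
cv2.imwrite('pics/w2.png',cv2.resize(im[:,:,::-1],(800,600),interpolation=cv2.INTER_CUBIC))
```

```text
1.45 [469.12992594 -28.4577841  400.07387541] [-8.57190546e-02  2.00539631e-01  1.96684674e+00 -8.44941875e-04
  9.73577645e-01  1.65584308e+00] 0.23235131921134985
[469.14000408 -28.55062449 400.01466083] 1.5
```

View pics/w2.png

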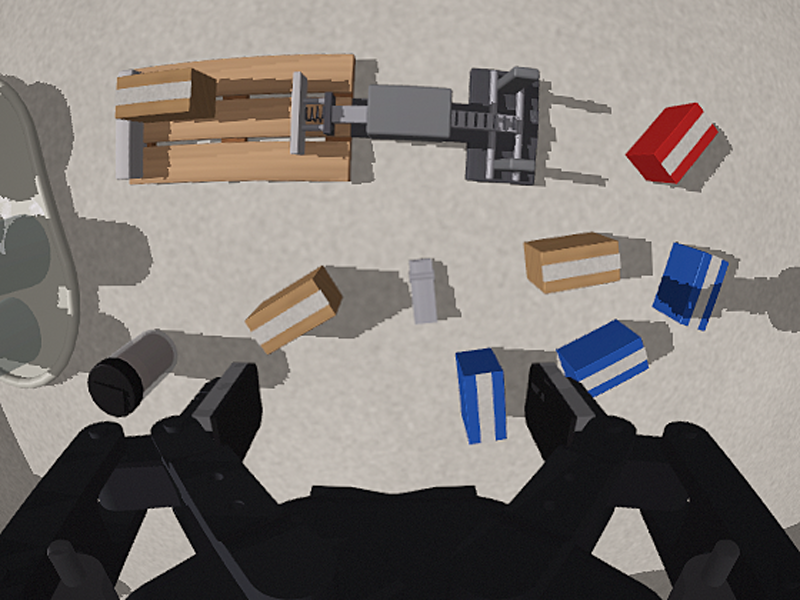

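The wrist view shows the press along the top of the image. The jaw is at column ~298 and the cartons are at (294,308) and (573,262). I'll crop it for corner picking.

Run:
```python
import pickle,cv2
c,im=pickle.load(open('look1.pkl','rb')); im=im[:,:,::-1]
z=lambda n,x0,y0,x1,y1,f: cv2.imwrite(n,cv2.resize(im[y0:y1,x0:x1],None,fx=f,fy=f,interpolation=cv2.INTER_CUBIC))
z('pics/a.png',75,30,255,135,4.4); z('pics/b.png',255,30,435,135,4.4); z('pics/cL.png',165,175,250,255,7); z('pics/cR.png',360,155,445,215,7)
```

```text
(no output)
```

View pics/a.png

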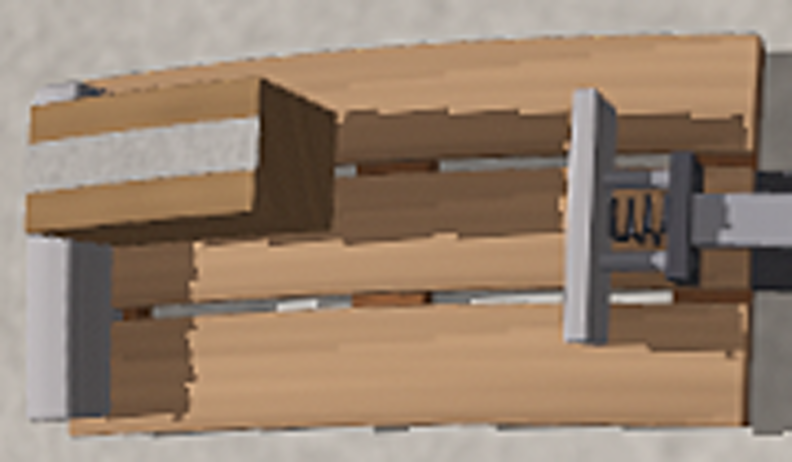

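View pics/b.png

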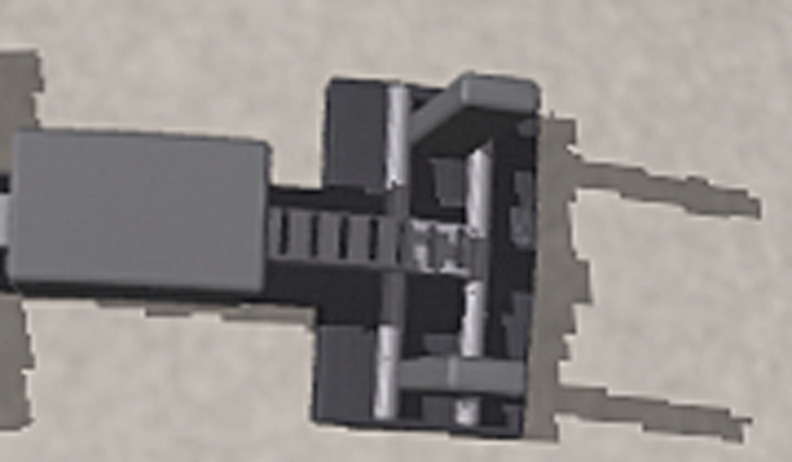

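View pics/cL.png

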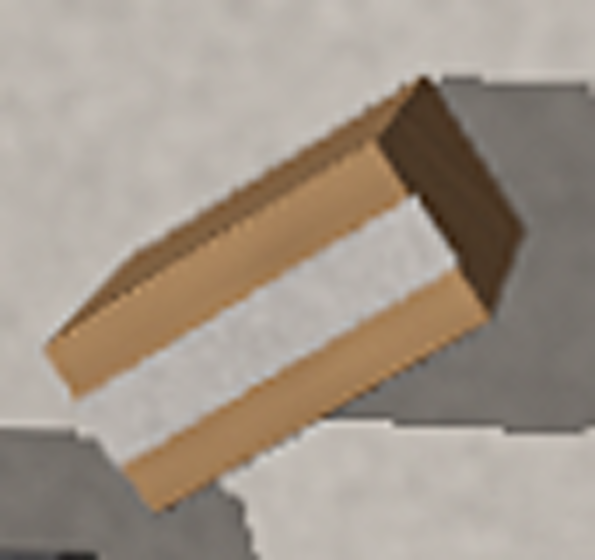

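View pics/cR.png

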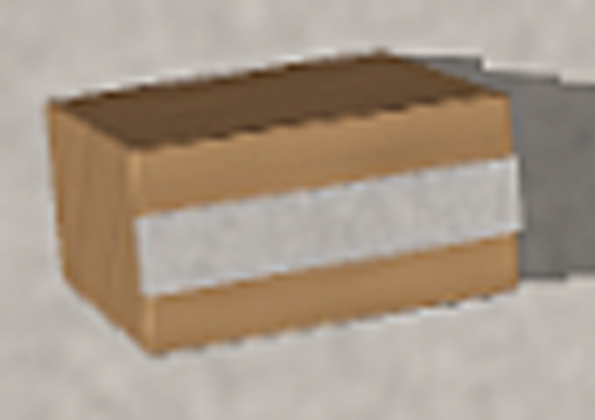

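```bash
cat > m1.py <<'E'
from h import *
import pickle
from scipy.optimize import least_squares
c,im=pickle.load(open('look1.pkl','rb'))
A=lambda p:np.array(p)/4.4+[75,30]-0.4
B=lambda p:np.array(p)/4.4+[255,30]-0.4
pts=[((-100,-50,15),A((760,35))),((-100,50,15),A((745,427))),((75,45,15),A((109,416))),((75,45,37),A((68,418))),
((-115,-17,64),B((15,128))),((-170,-17,64),B((270,142))),((-170,17,64),B((265,292))),((-115,17,64),B((10,280))),
((-217.5,31,72),B((486,376))),((-217.5,-31,72),B((501,92)))]
M=np.array([p[0] for p in pts],float); W=np.array([cast(c,[p[1]],p[0][2])[0] for p in pts])
def tf(v,X): a=v[2]; return np.array(X)[:,:2]@np.array([[np.cos(a),np.sin(a)],[-np.sin(a),np.cos(a)]])+v[:2]
f=least_squares(lambda v:(tf(v,M)-W).ravel(),[600,80,1.39],loss='soft_l1',f_scale=2)
print('press',f.x[:2],np.degrees(f.x[2])); print(np.round(tf(f.x,M)-W,1))
v=f.x
def topress(XY):
    a=v[2]; return (np.array(XY)-v[:2])@np.array([[np.cos(a),-np.sin(a)],[np.sin(a),np.cos(a)]])
L=cast(c,A([(30,105),(258,80),(253,213),(25,232)]),65); print('laid press',topress(L),topress(L).mean(0))
J=cast(c,A([(572,88),(598,90),(566,340),(600,340)]),42); print('plate top',topress(J))
for n,q,o in (('cL',[(45,347),(377,140),(490,318),(157,512)],[165,175]),('cR',[(132,149),(510,96),(519,289),(150,355)],[360,155])):
    w=cast(c,np.array(q)/7+o-0.43,50); l=[round(float(np.linalg.norm(w[i]-w[(i+1)%4])),1) for i in range(4)]
    d=(w[1]-w[0]+w[2]-w[3]); print(n,w.mean(0),l,'long dir',np.degrees(np.arctan2(d[1],d[0])))
np.save('press.npy',v)
E
python3 m1.py
```

```text
press [603.38214366  82.15570519] 77.70335373536179
[[ 0.5  0. ]
 [-0.3  0.7]
 [ 0.1 -0. ]
 [-0.2  0.2]
 [ 0.7  0.5]
 [ 0.6 -0.9]
 [-0.6 -0.2]
 [-0.2  1.1]
 [-0.4 -0.9]
 [-0.1 -0.5]]
laid press [[ 71.17034016 -32.55561523]
 [  8.49435191 -31.45574536]
 [  7.92219095  -0.41304595]
 [ 70.6794553   -1.18908117]] [ 39.56658458 -16.40337193]
plate top [[-60.00938295 -30.05050065]
 [-66.14144772 -29.42331904]
 [-61.14580767  29.42793948]
 [-69.1260407   29.41630099]]
cL [445.53814138  53.17952404] [62.6, 31.3, 62.5, 31.1] long dir -69.00708642102089
cR [ 447.10804189 -166.79706044] [63.2, 30.8, 63.1, 31.7] long dir -90.47205290363303
```

Run:
```python
from station import r
from h import *
s=r.read_state(); show(s,-69,(445.5,53.2,230)); show(s,-69,(445.5,53.2,194.5))
```

```text
shift cm [16.98 -7.83  3.69] rv [-5.378e-01  3.000e-04 -1.000e-03] deg 30.8
shift cm [20.53 -7.83  3.69] rv [-5.378e-01  3.000e-04 -1.000e-03] deg 30.8
```

{"method": "step_arm", "body": {"moves": [[[-1,4.5,-2.6,1.2,-0.18,0,-0.001],[-1,9,-5.2,2.5,-0.36,0,-0.001],[-1,13,-7.83,3.7,-0.538,0,-0.001],[-1,16,-7.83,3.7,-0.538,0,-0.001],[-1,16,-7.83,3.7,-0.538,0,-0.001]]]}}

```text
clock: 2.17
position: [444.6, 50.9, 238.4]
ee_rot: [-0.127, -0.694, -0.128, 0.697]
ft_force: [-0.2, -0.6, 0.1]
opening: 85.4
```

Run:
```python
from station import r
from h import *
import pickle
s=r.read_state(); print(s['clock'],s['position']);show(s,-69,(445.5,53.2,194.5))
c=cam(r,'wrist'); im=r.snapshot('wrist')
pickle.dump((c,im),open('look2.pkl','wb'))
cv2.imwrite('pics/w3.png',cv2.resize(im[:,:,::-1],(800,600),interpolation=cv2.INTER_CUBIC))
```

```text
2.175 [444.56833919  50.88896839 238.36374827]
shift cm [ 4.39 -0.18 -0.19] rv [-0.004   0.0048  0.0011] deg 0.4
```

View pics/w3.png

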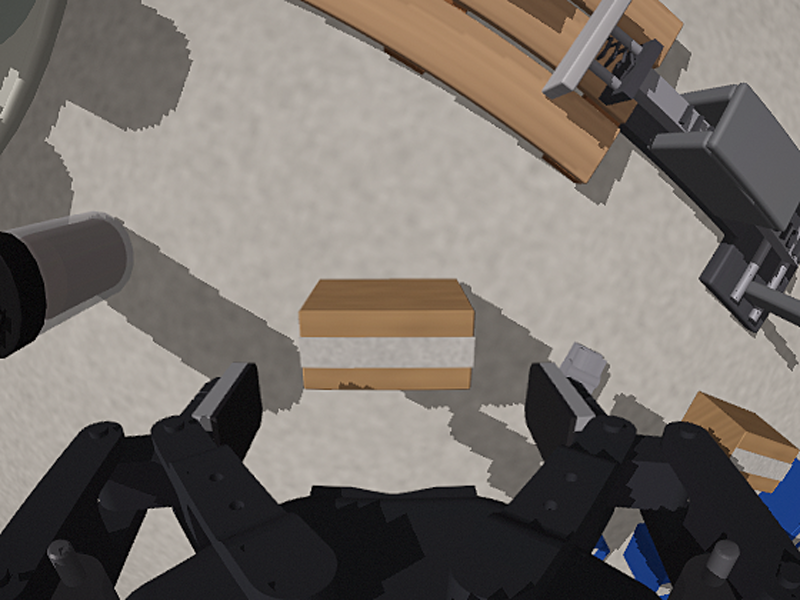

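The carton sits square and centred between the fingers (top face at columns 300–474, rows 310–388).

Run:
```python
from h import *
import pickle
c,im=pickle.load(open('look2.pkl','rb'))
w=cast(c,np.array([(300,310),(474,310),(470,388),(303,388)])*0.7-.15,50);print(w.mean(0),[round(float(np.linalg.norm(w[i]-w[(i+1)%4])),1) for i in range(4)]); d=(w[1]-w[0]+w[2]-w[3]); print(np.degrees(np.arctan2(d[1],d[0])))
```

```text
[445.57794872  53.97777697] [62.2, 31.1, 63.5, 31.2]
-69.15657530031949
```

{"method": "step_arm", "body": {"moves": [[[-1,2.5,0,0,0,0,0],[-1,4.5,0,0,0,0,0],[-1,4.5,0,0,0,0,0],[0.2,4.5,0,0,0,0,0],[0.4,4.5,0,0,0,0,0]]], "squeeze": 25}}

```text
clock: 2.85
position: [446.2, 51.9, 196.3]
ee_rot: [0.128, 0.696, 0.128, -0.695]
ft_force: [-0.1, -2.8, 7.4]
opening: 63.3
```

{"method": "step_arm", "body": {"moves": [[[0.4,0,0,0,0,0,0],[0.4,0,0,0,0,0,0]]]}}

```text
clock: 3.1
position: [446.2, 51.9, 196.3]
ee_rot: [0.128, 0.696, 0.128, -0.695]
ft_force: [-0.3, -2.8, 7.5]
opening: 63.7
```

Run:
```python
from station import r
from h import *
s=r.read_state(); print(s['clock'],s['position'],s['opening'],s['ft_force']);show(s,-69,(445.5,53.2,194.5))
```

```text
3.1 [446.20322136  51.89417398 196.34593282] 63.68315891931238 [-0.30790328 -2.7961914   7.50050406]
shift cm [ 0.18 -0.15  0.02] rv [-0.0027 -0.0023 -0.0009] deg 0.2
```

```bash
cat >> h.py <<'E'
V=np.load('press.npy')
def p2w(x,y):
    a=V[2]; return V[0]+x*np.cos(a)-y*np.sin(a), V[1]+x*np.sin(a)+y*np.cos(a)
E
python3 - <<'E'
from station import r
from h import *
s=r.read_state(); x,y=p2w(40,17.5); print(x,y); 
show(s,np.degrees(V[2])-180,(x,y,275));
E
```

```text
594.8025557565609 124.9650578034923
shift cm [ -7.83  -1.53 -16.51] rv [ 5.784e-01 -2.500e-03 -2.000e-04] deg 33.1
```

{"method": "step_arm", "body": {"moves": [[[0.4,-5,0,0,0,0,0],[0.4,-7.8,-0.4,-4,0.14,0,0],[0.4,-7.8,-0.8,-8,0.28,0,0],[0.4,-7.8,-1.2,-12.5,0.43,0,0],[0.4,-7.8,-1.5,-16.5,0.578,-0.002,0]]]}}

```text
clock: 3.72
position: [595.7, 125.5, 274.2]
ee_rot: [0.077, -0.703, 0.077, 0.703]
ft_force: [0.0, -0.3, -0.7]
opening: 63.3
```

{"method": "step_arm", "body": {"moves": [[[0.4,0,0,0,0,0,0],[0.4,0,0,0,0,0,0]]]}}

```text
clock: 3.98
position: [593.5, 124.6, 273.0]
ee_rot: [0.075, -0.702, 0.075, 0.704]
ft_force: [0.3, -0.1, -1.9]
opening: 63.3
```

Run:
```python
from station import r
from h import *
import pickle
s=r.read_state(); print(s['clock'],s['position'],s['opening'],s['ft_force']);x,y=p2w(40,17.5);show(s,np.degrees(V[2])-180,(x,y,275))
c=cam(r,'wrist'); im=r.snapshot('wrist')
pickle.dump((c,im),open('look3.pkl','wb'))
cv2.imwrite('pics/w4.png',cv2.resize(im[:,:,::-1],(800,600),interpolation=cv2.INTER_CUBIC))
```

```text
3.975 [593.51441505 124.63333833 272.96922572] 63.28015576240324 [ 0.31151929 -0.11705548 -1.89771023]
shift cm [-0.2  -0.06 -0.12] rv [ 0.0018  0.0031 -0.0011] deg 0.2
```

View pics/w4.png

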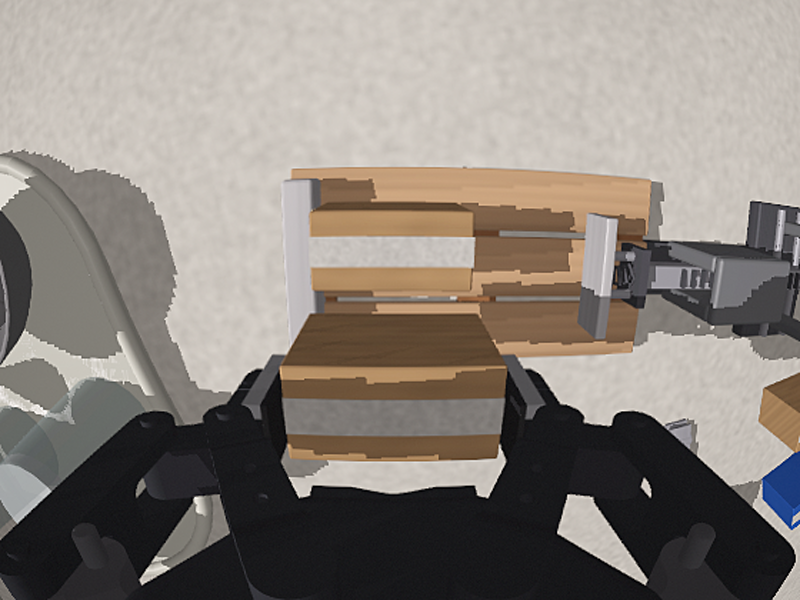

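Run:
```python
import pickle,cv2
c,im=pickle.load(open('look3.pkl','rb')); im=im[:,:,::-1]
cv2.imwrite('pics/w4z.png',cv2.resize(im[110:330,190:370],None,fx=2.7*1.6/1.6,fy=2.7,interpolation=cv2.INTER_CUBIC))
cv2.imwrite('pics/w4y.png',cv2.resize(im[110:260,190:350],None,fx=4,fy=4,interpolation=cv2.INTER_CUBIC))
```

```text
(no output)
```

View pics/w4y.png

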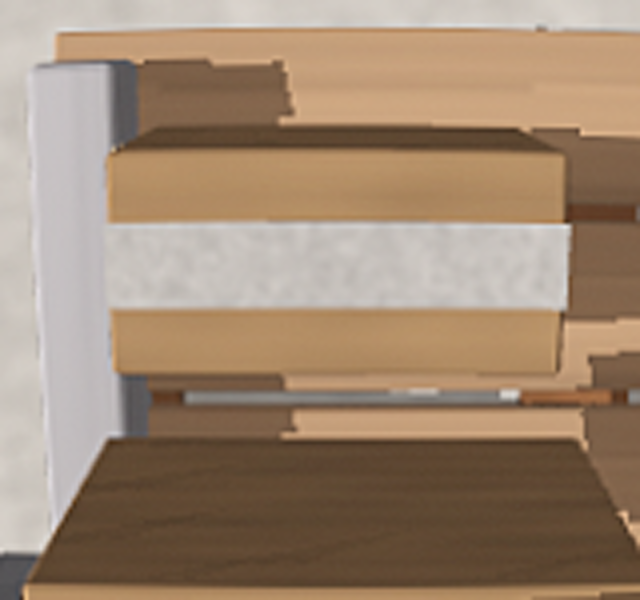

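View pics/w4z.png

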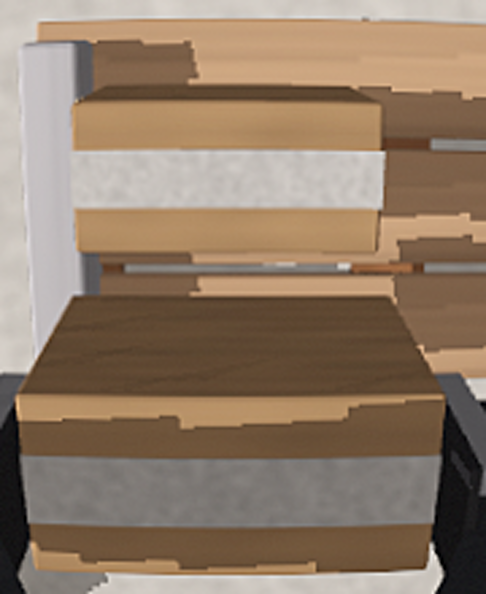

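```bash
cat > m3.py <<'E'
from h import *
import pickle
v=V
def topress(XY):
    a=v[2]; return (np.array(XY)-v[:2])@np.array([[np.cos(a),-np.sin(a)],[np.sin(a),np.cos(a)]])
E
python3 - <<'E'
from m3 import *
c,im=pickle.load(open('look3.pkl','rb'))
np.set_printoptions(precision=1,suppress=True)
L=topress(cast(c,np.array([(108,152),(566,152),(559,374),(116,373)])/4+[190,110]-.4,65)); print('laid',L,L.mean(0))
z=lambda q:np.array(q)/2.7+[190,110]-.35
H=topress(cast(c,z([(18,395),(443,398),(430,571),(33,571)]),126.7)); print('held',H,H.mean(0))
H=topress(cast(c,z([(75,297),(388,297)]),76.7)); print('held bot',H)
print('tcp',topress([[593.5,124.6]]))
E
```

```text
laid [[ 71.3 -32.6]
 [  8.8 -32.7]
 [  8.6  -1.3]
 [ 71.3  -1.4]] [ 40. -17.]
held [[70.3  3.8]
 [ 8.5  4.2]
 [ 7.3 35.2]
 [71.  35.2]] [39.3 19.6]
held bot [[70.3  4.8]
 [ 8.   4.8]]
tcp [[39.4 18.7]]
```

Run:
```python
from station import r
from h import *
s=r.read_state(); x,y=p2w(40.1,16.1); print(s['position'])
for z in (222,211.8): show(s,np.degrees(V[2])-180,(x,y,z))
```

```text
[593.26249298 124.46678365 272.87906552]
shift cm [ 5.09 -0.1  -0.3 ] rv [ 0.0015  0.0034 -0.0013] deg 0.2
shift cm [ 6.11 -0.1  -0.3 ] rv [ 0.0015  0.0034 -0.0013] deg 0.2
```

{"method": "step_arm", "body": {"moves": [[[0.4,1.5,-0.1,-0.3,0.0015,0.0034,-0.001],[0.4,3.5,-0.1,-0.3,0.0015,0.0034,-0.001],[0.4,5.0,-0.1,-0.3,0.0015,0.0034,-0.001],[0.4,5.0,-0.1,-0.3,0.0015,0.0034,-0.001]]]}}

```text
clock: 4.53
position: [596.6, 125.0, 220.7]
ee_rot: [0.076, -0.702, 0.076, 0.704]
ft_force: [-0.3, 0.4, -1.5]
opening: 63.2
```

Run:
```python
from station import r
from h import *
import pickle
s=r.read_state(); print(s['clock'],s['position'],s['opening'],s['ft_force']);x,y=p2w(40.1,16.1);show(s,np.degrees(V[2])-180,(x,y,211.8))
c=cam(r,'wrist'); im=r.snapshot('wrist')
pickle.dump((c,im),open('look4.pkl','wb'))
cv2.imwrite('pics/w5.png',cv2.resize(im[110:360,140:420,::-1],None,fx=2.8,fy=2.4,interpolation=cv2.INTER_CUBIC))
```

```text
4.525 [596.60036347 124.96551358 220.70290277] 63.175170359273906 [-0.30473664  0.43279826 -1.46630646]
shift cm [0.89 0.03 0.03] rv [-0.0011  0.0021 -0.0011] deg 0.2
```

View pics/w5.png

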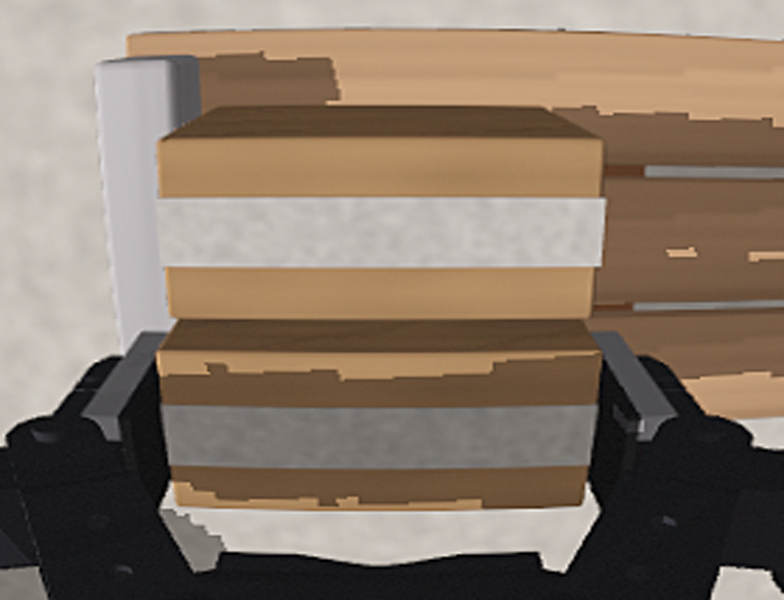

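Run:
```python
from m3 import *
c,im=pickle.load(open('look4.pkl','rb'))
np.set_printoptions(precision=1,suppress=True)
z=lambda q:np.array(q)/[2.8,2.4]+[140,110]-.35
print(topress(cast(c,z([(160,138),(602,138),(592,319),(170,319)]),65)))
print(topress(cast(c,z([(158,351),(602,351),(584,509),(176,509)]),220.7-146.3)))
```

```text
[[ 71.  -32.9]
 [  9.1 -32.8]
 [  8.6  -1.2]
 [ 71.5  -1.3]]
[[71.4  0.6]
 [ 9.1  0.8]
 [ 8.7 32.5]
 [71.9 32.3]]
```

Gap ≈1.5 mm and the ends are aligned, so I'm lowering it.

{"method": "step_arm", "body": {"moves": [[[0.4,0.5,0,0,0,0,0],[0.4,0.9,0,0,0,0,0],[0.4,0.9,0,0,0,0,0]]]}}

```text
clock: 4.95
position: [597.5, 125.2, 213.8]
ee_rot: [-0.076, 0.704, -0.076, -0.702]
ft_force: [0.1, 0.5, -1.6]
opening: 63.6
```

{"method": "step_arm", "body": {"moves": [[[0.4,0.2,0,0,0,0,0],[0.4,0.2,0,0,0,0,0]]]}}

```text
clock: 5.2
position: [597.5, 125.2, 211.9]
ee_rot: [-0.076, 0.704, -0.076, -0.702]
ft_force: [0.2, 0.1, -2.2]
opening: 63.2
```

{"method": "step_arm", "body": {"moves": [[[0.4,0.08,0,0,0,0,0],[0.4,0.16,0,0,0,0,0],[0.4,0.16,0,0,0,0,0]]]}}

```text
clock: 5.58
position: [597.6, 125.3, 211.4]
ee_rot: [-0.076, 0.704, -0.076, -0.702]
ft_force: [-3.0, -1.1, 8.3]
opening: 63.8
```

{"method": "step_arm", "body": {"moves": [[[0.4,-0.08,0,0,0,0,0],[-0.7,-0.08,0,0,0,0,0],[-1,-0.08,0,0,0,0,0],[-1,-2,0,0,0,0,0],[-1,-7,0,0,0,0,0]]]}}

```text
clock: 6.2
position: [596.6, 125.1, 279.8]
ee_rot: [0.076, -0.702, 0.076, 0.704]
ft_force: [0.6, 0.7, 0.7]
opening: 85.3
```

Run:
```python
from station import r
from h import *
import pickle
s=r.read_state(); print(s['clock'],s['position'],s['opening'],s['ft_force'])
c=cam(r,'wrist'); im=r.snapshot('wrist')
pickle.dump((c,im),open('look5.pkl','wb'))
cv2.imwrite('pics/w6.png',cv2.resize(im[90:370,130:450,::-1],None,fx=2.5,fy=2.1,interpolation=cv2.INTER_CUBIC))
```

```text
6.2 [596.59398003 125.05142974 279.82835054] 85.33185952823027 [0.64765693 0.74928964 0.72729941]
```

View pics/w6.png

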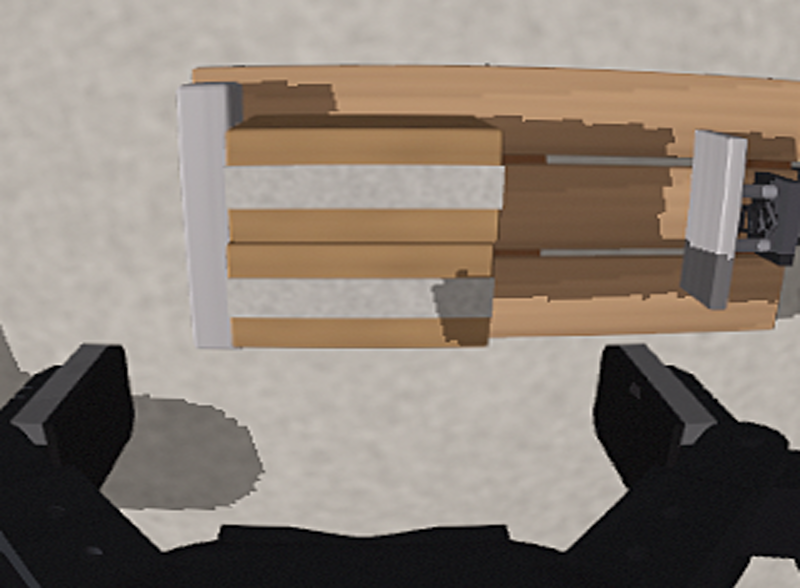

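Both lengthwise cartons stand side by side, with fronts at column ~495 and the seam at row ~242. Next I'll measure them and the plate.

Run:
```python
from m3 import *
from station import r
c,im=pickle.load(open('look5.pkl','rb'))
np.set_printoptions(precision=1,suppress=True)
z=lambda q:np.array(q)/[2.5,2.1]+[130,90]-.35
A=topress(cast(c,z([(228,128),(501,128),(498,240),(228,241)]),65));print(A,A.mean(0))
A=topress(cast(c,z([(228,245),(495,245),(489,347),(233,347)]),65));print(A,A.mean(0))
print('fence top slab edge',topress(cast(c,z([(242,85)]),37)),'plate',topress(cast(c,z([(697,130),(745,140),(682,295),(727,308)]),42)))
s=r.read_state(); show(s,-90.5,(447.0,-166.8,280)); show(s,-90.5,(447,-166.8,240))
```

```text
[[ 71.  -33.3]
 [  9.  -33.3]
 [  8.6  -1.9]
 [ 72.2  -1.7]] [ 40.2 -17.5]
[[72.3 -0.5]
 [ 9.3 -0.4]
 [ 9.3 30.8]
 [72.7 30.7]] [40.9 15.1]
fence top slab edge [[ 71.7 -44. ]] plate [[-49.3 -32.1]
 [-64.4 -29.5]
 [-50.2  23.6]
 [-65.5  28.8]]
shift cm [ 0.6 31.8  8.6] rv [-0.2 -0.   0. ] deg 11.9
shift cm [ 4.6 31.8  8.7] rv [-0.2 -0.   0. ] deg 11.9
```

{"method": "step_arm", "body": {"moves": [[[-1,0.6,6.2,1.7,-0.05,0,0],[-1,0.6,12.4,3.4,-0.1,0,0],[-1,0.6,18.6,5.1,-0.15,0,0],[-1,0.6,24.8,6.8,-0.2,0,0],[-1,0.6,30.6,8.5,-0.208,0,0]]]}}

```text
clock: 6.88
position: [450.8, -152.4, 275.4]
ee_rot: [-0.002, 0.709, -0.003, -0.706]
ft_force: [0.7, -0.1, 0.8]
opening: 85.6
```

Run:
```python
from station import r
from h import *
s=r.read_state(); print(s['clock'],s['position']);show(s,-90.5,(447,-166.8,240))
```

```text
6.875 [ 450.84805342 -152.43541965  275.35004743]
shift cm [3.53 1.44 0.39] rv [ 0.0022 -0.004  -0.0008] deg 0.3
```

{"method": "step_arm", "body": {"moves": [[[-1,1,1.0,0.1,0,0,0],[-1,3.0,1.0,0.1,0,0,0],[-1,3.0,1.0,0.1,0,0,0]]]}}

```text
clock: 7.25
position: [450.5, -160.4, 243.6]
ee_rot: [-0.003, 0.707, -0.002, -0.707]
ft_force: [-0.0, 0.8, 0.3]
opening: 85.6
```

Run:
```python
from station import r
from h import *
import pickle
s=r.read_state(); print(s['clock'],s['position']);show(s,-90.5,(447,-166.8,195))
c=cam(r,'wrist'); im=r.snapshot('wrist')
pickle.dump((c,im),open('look6.pkl','wb'))
cv2.imwrite('pics/w7.png',cv2.resize(im[:,:,::-1],(800,600),interpolation=cv2.INTER_CUBIC))
```

```text
7.25 [ 450.52221515 -160.43720778  243.61197514]
shift cm [4.86 0.64 0.35] rv [ 0.001  -0.0003  0.0008] deg 0.1
```

View pics/w7.png

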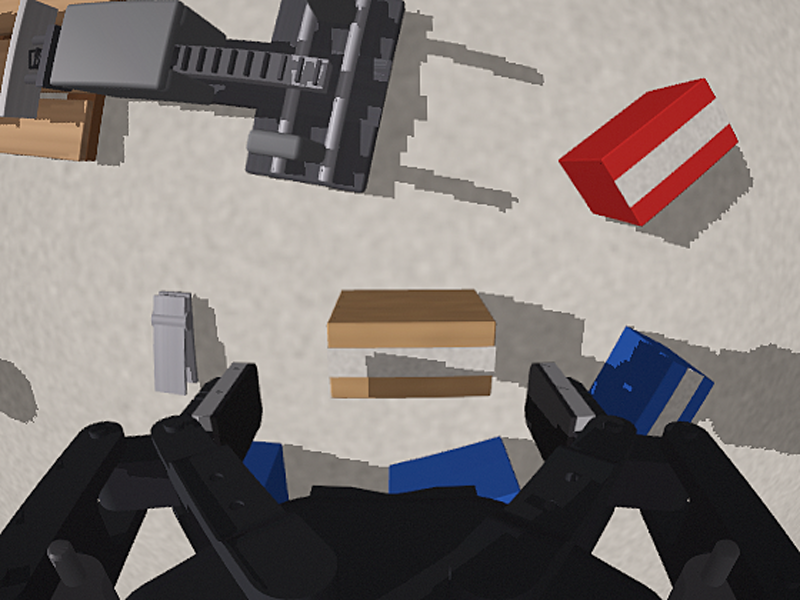

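Run:
```python
from m3 import *
from station import r
c,im=pickle.load(open('look6.pkl','rb'))
np.set_printoptions(precision=1,suppress=True)
w=cast(c,np.array([(328,322),(496,321),(491,396),(331,398)])*.7-.15,50);print(w,w.mean(0)); d=(w[1]-w[0]+w[2]-w[3]); print(np.degrees(np.arctan2(d[1],d[0])))
print('blueR z0',cast(c,np.array([(627,327),(592,392)])*.7,0),'z50',cast(c,np.array([(627,327),(600,400),(660,370)])*.7,50))
print('blueM z50',cast(c,np.array([(390,465),(502,437)])*.7,50))
print('clip z18',cast(c,np.array([(190,292),(186,390),(155,393)])*.7,18))
```

```text
[[ 463.  -136.2]
 [ 462.8 -198.8]
 [ 431.3 -199. ]
 [ 431.3 -135.6]] [ 447.1 -167.4]
-90.08774665150321
blueR z0 [[ 440.8 -284.1]
 [ 403.6 -268.6]] z50 [[ 458.9 -255.1]
 [ 426.3 -247.8]
 [ 438.5 -276. ]]
blueM z50 [[ 398.5 -158.6]
 [ 411.3 -205.5]]
clip z18 [[466.5 -66.6]
 [415.7 -56. ]
 [412.7 -36.9]]
```

{"method": "step_arm", "body": {"moves": [[[-1,0.5,0.6,0.3,0,0,0],[-1,2.5,0.6,0.3,0,0,0],[-1,2.5,0.6,0.3,0,0,0]]]}}

```text
clock: 7.68
position: [447.1, -166.5, 218.5]
ee_rot: [-0.003, 0.707, -0.002, -0.707]
ft_force: [0.6, 0.4, -0.6]
opening: 85.5
```

{"method": "step_arm", "body": {"moves": [[[-1,1.5,0.05,0,0,0,0],[-1,2.3,0.05,0,0,0,0],[0.2,2.3,0.05,0,0,0,0],[0.4,2.3,0.05,0,0,0,0],[0.4,2.3,0.05,0,0,0,0]]], "squeeze": 25}}

```text
clock: 8.3
position: [447.5, -167.3, 196.2]
ee_rot: [-0.003, 0.708, -0.003, -0.706]
ft_force: [0.5, 0.5, -0.7]
opening: 63.6
```

Run:
```python
from station import r
from h import *
s=r.read_state(); print(s['clock'],s['position'],s['opening'],s['ft_force']); x,y=p2w(-11,-0.7); print(x,y);show(s,np.degrees(V[2])-90,(x,y,280))
```

```text
8.3 [ 447.49506581 -167.28049959  196.24654343] 63.63569946548045 [ 0.54655877  0.51725862 -0.69207173]
601.7233791395435 71.25898548665313
shift cm [ -8.35 -23.97 -15.25] rv [-1.3639e+00 -1.6000e-03 -1.3000e-03] deg 78.1
```

{"method": "step_arm", "body": {"moves": [[[0.4,-5,0,0,0,0,0],[0.4,-10.5,-1.5,-1,-0.17,0,0],[0.4,-10.5,-5.5,-3.5,-0.34,0,0],[0.4,-10.5,-9.5,-6,-0.51,0,0],[0.4,-10.5,-13.5,-8.6,-0.68,0,0]]]}}

```text
clock: 8.93
position: [534.8, -31.7, 301.8]
ee_rot: [0.235, 0.668, 0.235, -0.666]
ft_force: [0.9, -0.3, -0.3]
opening: 63.8
```

Run:
```python
from station import r
from h import *
s=r.read_state(); print(s['clock'],s['position'],s['opening'],s['ft_force']); x,y=p2w(-11,-0.7); show(s,np.degrees(V[2])-90,(x,y,280))
```

```text
8.925 [534.82217263 -31.65673533 301.80211941] 63.75012595265042 [ 0.929085   -0.29336292 -0.29109227]
shift cm [  2.2   -3.83 -11.66] rv [-0.6786 -0.0013 -0.0021] deg 38.9
```

{"method": "step_arm", "body": {"moves": [[[0.4,0,-1,-3,-0.17,0,0],[0.4,0,-2,-6,-0.34,0,0],[0.4,1,-3,-9,-0.51,0,0],[0.4,2,-3.8,-11.6,-0.679,-0.001,-0.002],[0.4,2,-3.8,-11.6,-0.679,-0.001,-0.002]]]}}

```text
clock: 9.55
position: [601.8, 70.4, 280.7]
ee_rot: [-0.442, -0.551, -0.443, 0.551]
ft_force: [0.7, 0.4, -1.5]
opening: 63.5
```

Run:
```python
from station import r
from h import *
import pickle
s=r.read_state(); print(s['clock'],s['position'],s['opening'],s['ft_force']); x,y=p2w(-11,-0.7); show(s,np.degrees(V[2])-90,(x,y,280))
c=cam(r,'wrist'); im=r.snapshot('wrist')
pickle.dump((c,im),open('look7.pkl','wb'))
cv2.imwrite('pics/w8.png',cv2.resize(im[:,:,::-1],(800,600),interpolation=cv2.INTER_CUBIC))
```

```text
9.55 [601.76749055  70.4227401  280.68320027] 63.53219800477722 [ 0.65013341  0.42985697 -1.53404876]
shift cm [ 0.07 -0.02 -0.08] rv [-0.0026 -0.0002  0.0011] deg 0.2
```

View pics/w8.png

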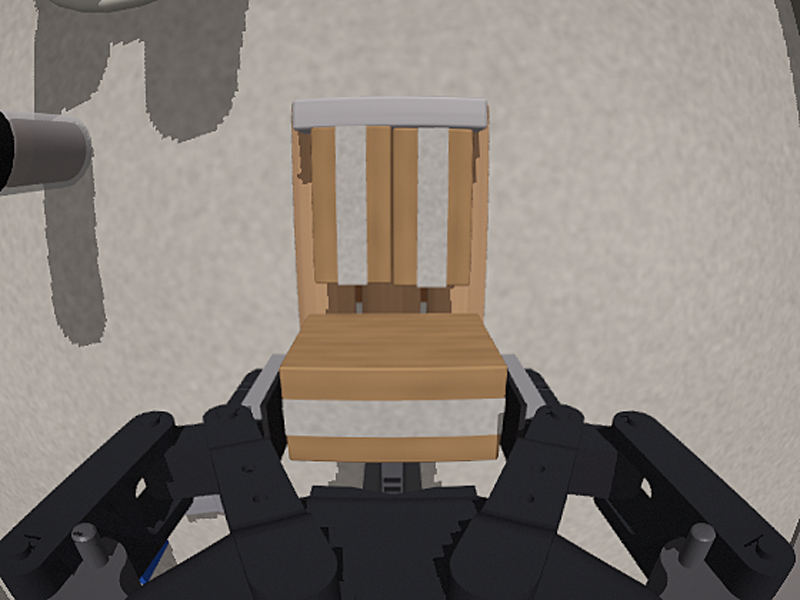

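Run:
```python
from m3 import *
c,im=pickle.load(open('look7.pkl','rb'))
np.set_printoptions(precision=1,suppress=True)
z=lambda q:np.array(q)*.7-.15
A=topress(cast(c,z([(313,127),(477,128),(470,286),(315,284)]),65));print(A,A.mean(0))
A=topress(cast(c,z([(281,367),(507,367),(497,460),(289,460)]),134.4));print(A,A.mean(0))
print(topress(cast(c,z([(300,315),(485,315)]),84.4)))
print('slab y edges',topress(cast(c,z([(294,140),(487,140),(297,270),(486,270)]),15)), 'tcp',topress([[601.77,70.42]]))
```

```text
[[ 73.1  30.1]
 [ 72.5 -34.4]
 [  8.2 -32.9]
 [  9.3  31. ]] [40.8 -1.5]
[[  3.   29.7]
 [  2.9 -32.6]
 [-28.5 -32.6]
 [-28.4  30.5]] [-12.8  -1.2]
[[  2.1  34. ]
 [  1.9 -35.8]]
slab y edges [[ 71.7  48.5]
 [ 71.3 -48.5]
 [  4.4  49.1]
 [  4.1 -49.7]] tcp [[-11.8  -0.9]]
```

{"method": "step_arm", "body": {"moves": [[[0.4,2,0,-0.2,0,0,0],[0.4,5,0,-0.2,0,0,0],[0.4,6.0,0,-0.2,0,0,0],[0.4,6.0,0,-0.2,0,0,0]]]}}

```text
clock: 10.1
position: [601.3, 70.5, 220.4]
ee_rot: [-0.441, -0.551, -0.443, 0.553]
ft_force: [0.1, -0.1, -1.1]
opening: 63.7
```

Run:
```python
from station import r
from m3 import *
s=r.read_state(); print(s['clock'],s['position'],s['opening'],s['ft_force'],topress([s['position'][:2]])); show(s,np.degrees(V[2])-90,s['position'])
c=cam(r,'wrist'); im=r.snapshot('wrist')
pickle.dump((c,im),open('look8.pkl','wb'))
cv2.imwrite('pics/w9.png',cv2.resize(im[60:340,140:420,::-1],None,fx=2.8,fy=2.1,interpolation=cv2.INTER_CUBIC))
```

```text
10.1 [601.32775772  70.52093567 220.38671123] 63.73963442212581 [ 0.05471645 -0.12988564 -1.09666458] [[-11.80537427  -0.47063974]]
shift cm [0. 0. 0.] rv [-0.006   0.0005  0.0026] deg 0.4
```

View pics/w9.png

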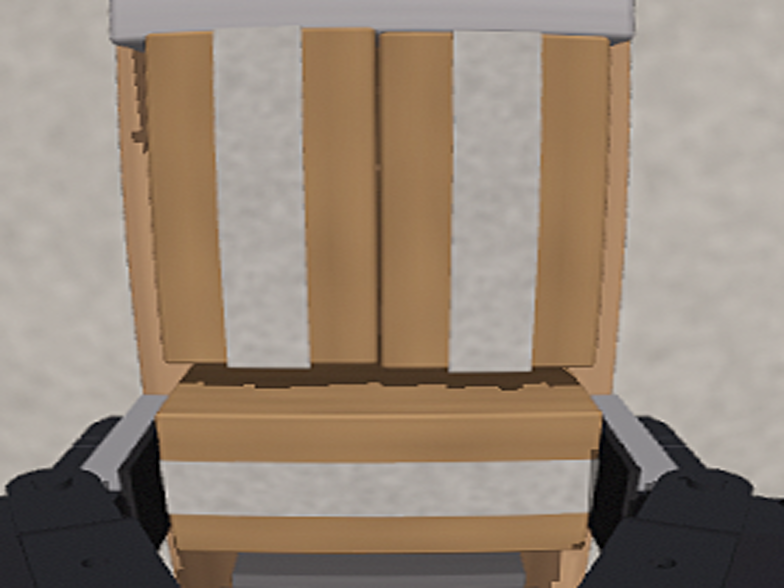

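Run:
```python
from m3 import *
c,im=pickle.load(open('look8.pkl','rb'))
np.set_printoptions(precision=1,suppress=True)
z=lambda q:np.array(q)/[2.8,2.1]+[140,60]-.35
print(topress(cast(c,z([(166,362),(376,363),(382,366),(592,366)]),65)))
print(topress(cast(c,z([(158,413),(602,415),(585,550),(172,548)]),74.1)))
```

```text
[[ 10.1  30.8]
 [ 10.   -0.1]
 [  9.4  -1. ]
 [  9.  -32. ]]
[[  3.2  30.5]
 [  2.5 -31.9]
 [-28.6 -32.2]
 [-27.7  31.7]]
```

{"method": "step_arm", "body": {"moves": [[[0.4,0.4,0,-0.35,-0.006,0,0.002],[0.4,0.75,0,-0.35,-0.006,0,0.002],[0.4,0.85,0,-0.35,-0.006,0,0.002],[0.4,0.85,0,-0.35,-0.006,0,0.002]]]}}

```text
clock: 10.65
position: [602.6, 74.4, 212.9]
ee_rot: [0.444, 0.551, 0.444, -0.55]
ft_force: [0.1, -0.2, -1.3]
opening: 63.9
```

{"method": "step_arm", "body": {"moves": [[[0.4,0.1,0,0,0,0,0],[0.4,0.2,0,0,0,0,0],[0.4,0.2,0,0,0,0,0]]]}}

```text
clock: 11.02
position: [602.6, 74.4, 210.9]
ee_rot: [0.444, 0.551, 0.444, -0.55]
ft_force: [0.3, -0.7, 1.2]
opening: 63.6
```

{"method": "step_arm", "body": {"moves": [[[0.2,0,0,0,0,0,0],[-0.7,0,0,0,0,0,0],[-1,0,0,0,0,0,0],[-1,-2,0,0,0,0,0],[-1,-7,0,0,0,0,0]]]}}

```text
clock: 11.65
position: [601.7, 74.4, 280.5]
ee_rot: [-0.443, -0.549, -0.444, 0.551]
ft_force: [0.5, 0.7, -0.6]
opening: 85.4
```

Run:
```python
from station import r
from m3 import *
s=r.read_state(); print(s['clock'],s['position'],s['opening'],s['ft_force'],topress([s['position'][:2]])); show(s,np.degrees(V[2])-90,s['position'])
c=cam(r,'wrist'); im=r.snapshot('wrist')
pickle.dump((c,im),open('look9.pkl','wb'))
cv2.imwrite('pics/w10.png',cv2.resize(im[60:400,140:420,::-1],None,fx=2.2,fy=1.75,interpolation=cv2.INTER_CUBIC))
im=r.snapshot('top'); cv2.imwrite('pics/top1.png',cv2.resize(im[130:240,240:390,::-1],None,fx=5,fy=5,interpolation=cv2.INTER_CUBIC))
```

```text
11.65 [601.70216827  74.36281513 280.51711863] 85.38549212911722 [ 0.51399337  0.72485963 -0.59943718] [[-7.97189563 -0.01824323]]
shift cm [0. 0. 0.] rv [0.0011 0.0011 0.0028] deg 0.2
```

View pics/w10.png

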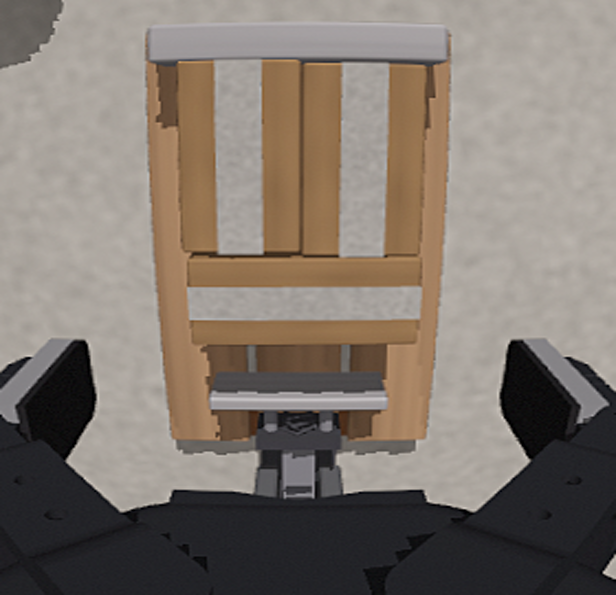

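Run:
```python
from m3 import *
c,im=pickle.load(open('look9.pkl','rb'))
np.set_printoptions(precision=1,suppress=True)
z=lambda q:np.array(q)/[2.2,1.75]+[140,60]-.3
A=topress(cast(c,z([(179,60),(424,65),(419,256),(184,252)]),65));print(A,A.mean(0))
A=topress(cast(c,z([(188,258),(420,258),(417,344),(190,343)]),65));print(A,A.mean(0))
print('plate top',topress(cast(c,z([(211,374),(385,373)]),16)),topress(cast(c,z([(211,391),(386,391),(212,409),(387,409)]),42)))
print('slab',topress(cast(c,z([(148,100),(448,100),(172,437),(428,439)]),15)))
```

```text
[[ 73.4  30.5]
 [ 71.9 -32. ]
 [  8.3 -32.5]
 [  9.7  30.7]] [40.8 -0.8]
[[  7.6  29.7]
 [  7.6 -32.8]
 [-24.2 -33.7]
 [-23.8  30.6]] [-8.2 -1.6]
plate top [[-61.4  31.9]
 [-60.8 -31.7]] [[-56.   28.7]
 [-55.9 -28.9]
 [-64.8  28.8]
 [-64.7 -29.7]]
slab [[ 61.1  49.3]
 [ 61.2 -48.9]
 [-97.7  49.2]
 [-98.8 -50.9]]
```

View pics/top1.png

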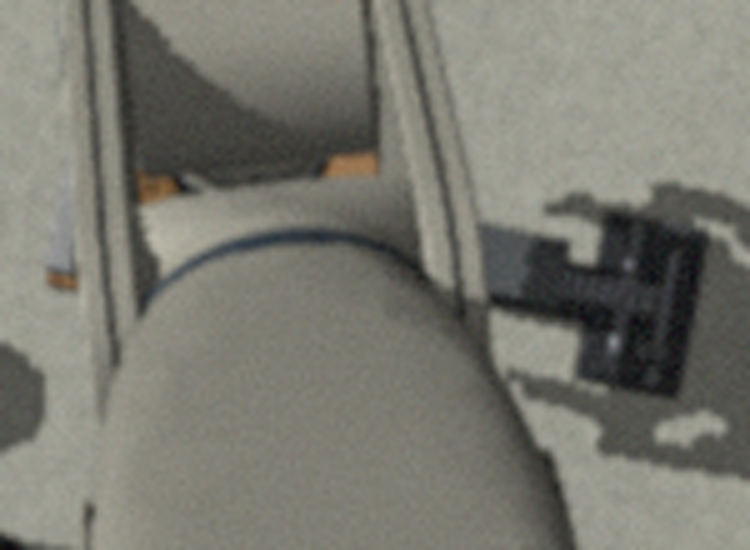

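Cartons are placed: the crosswise one is centred within 1 mm and the gaps are ~1–3 mm. Moving over to the paddles.

Run:
```python
from station import r
from m3 import *
s=r.read_state(); x,y=p2w(-217.5,0); print(x,y); show(s,np.degrees(V[2])-90,(x,y,270))
```

```text
557.0604735785713 -130.35441899541917
shift cm [ 1.63 -0.33 21.05] rv [ 0.0011 -0.0032 -0.0106] deg 0.6
```

{"method": "step_arm", "body": {"moves": [[[-1,0,0,5,0,0,0],[-1,0,0,11,0,0,0],[-1,0.5,-0.1,17,0,0,0],[-1,1,-0.1,21,0,0,0],[-1,1,-0.1,21,0,0,0]]]}}

```text
clock: 12.38
position: [556.4, -133.0, 271.2]
ee_rot: [0.443, 0.552, 0.442, -0.551]
ft_force: [0.3, -0.2, -0.2]
opening: 85.3
```

Run:
```python
from station import r
from m3 import *
s=r.read_state(); print(s['clock'],s['position'],s['opening'],s['ft_force'],topress([s['position'][:2]])); x,y=p2w(-217.5,0);show(s,np.degrees(V[2])-90,(x,y,215))
c=cam(r,'wrist'); im=r.snapshot('wrist')
pickle.dump((c,im),open('look10.pkl','wb'))
cv2.imwrite('pics/w11.png',cv2.resize(im[:,:,::-1],(800,600),interpolation=cv2.INTER_CUBIC))
im=r.snapshot('scene'); cv2.imwrite('pics/scene1.png',cv2.resize(im[120:340,160:400,::-1],None,fx=3.3,fy=2.7,interpolation=cv2.INTER_CUBIC))
```

```text
12.375 [ 556.35526942 -132.99662471  271.19378673] 85.33638030001588 [ 0.32566715 -0.17258109 -0.16687953] [[-2.20231778e+02  1.26306404e-01]]
shift cm [ 5.62  0.   -0.27] rv [-0.0028  0.     -0.0016] deg 0.2
```

View pics/w11.png

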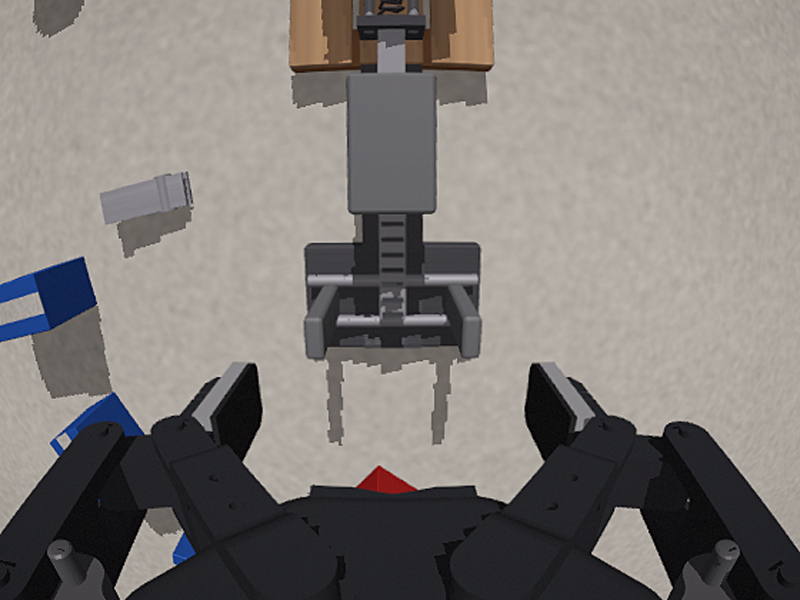

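View pics/scene1.png

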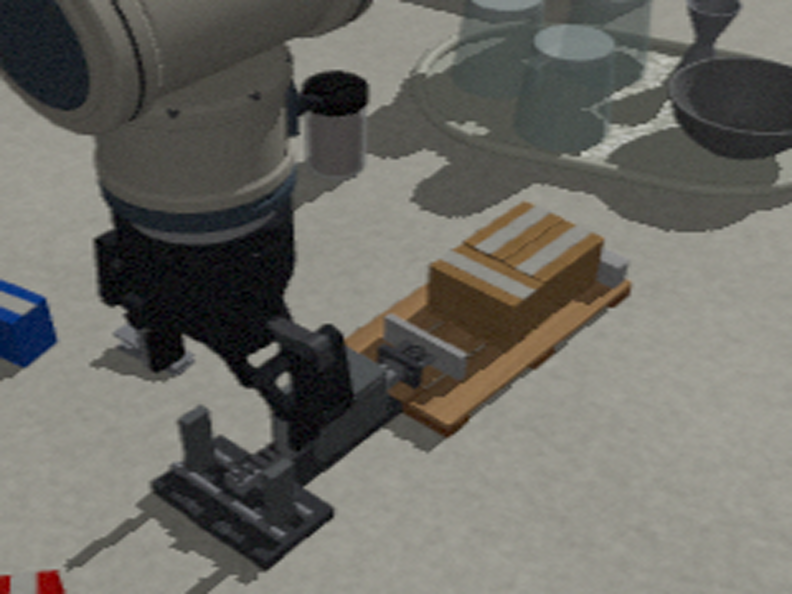

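Run:
```python
from m3 import *
c,im=pickle.load(open('look10.pkl','rb'))
np.set_printoptions(precision=1,suppress=True)
z=lambda q:np.array(q)*.7-.15
print(topress(cast(c,z([(305,320),(325,320),(462,318),(481,318),(306,357),(322,358),(465,357),(480,357)]),72)))
print('housing',topress(cast(c,z([(348,73),(434,74),(348,212),(435,212)]),64)))
```

```text
[[-209.3   33.3]
 [-209.3   25.4]
 [-208.7  -27. ]
 [-208.7  -34.4]
 [-224.7   33.9]
 [-225.1   27.4]
 [-224.9  -28.9]
 [-225.   -35. ]]
housing [[-115.7   15.9]
 [-116.2  -16.2]
 [-169.    16.3]
 [-169.1  -16.6]]
```

{"method": "step_arm", "body": {"moves": [[[-1,1.5,0.03,-0.25,0,0,0],[-1,4,0.03,-0.25,0,0,0],[-1,5.5,0.03,-0.25,0,0,0],[-1,5.5,0.03,-0.25,0,0,0]]]}}

```text
clock: 12.98
position: [557.6, -127.2, 214.2]
ee_rot: [-0.444, -0.55, -0.445, 0.55]
ft_force: [0.7, 0.2, 0.8]
opening: 85.5
```

Run:
```python
from station import r
from m3 import *
s=r.read_state(); print(s['clock'],s['position'],s['opening'],s['ft_force'],topress([s['position'][:2]]))
c=cam(r,'wrist'); im=r.snapshot('wrist')
pickle.dump((c,im),open('look11.pkl','wb'))
cv2.imwrite('pics/w12.png',cv2.resize(im[:,:,::-1],(800,600),interpolation=cv2.INTER_CUBIC))
im=r.snapshot('scene'); cv2.imwrite('pics/scene2.png',cv2.resize(im[120:340,160:400,::-1],None,fx=3.3,fy=2.7,interpolation=cv2.INTER_CUBIC))
```

```text
12.975 [ 557.55810849 -127.22998985  214.24389119] 85.47634941289982 [0.67490407 0.19498904 0.79668395] [[-2.14341268e+02  1.79201470e-01]]
```

View pics/w12.png

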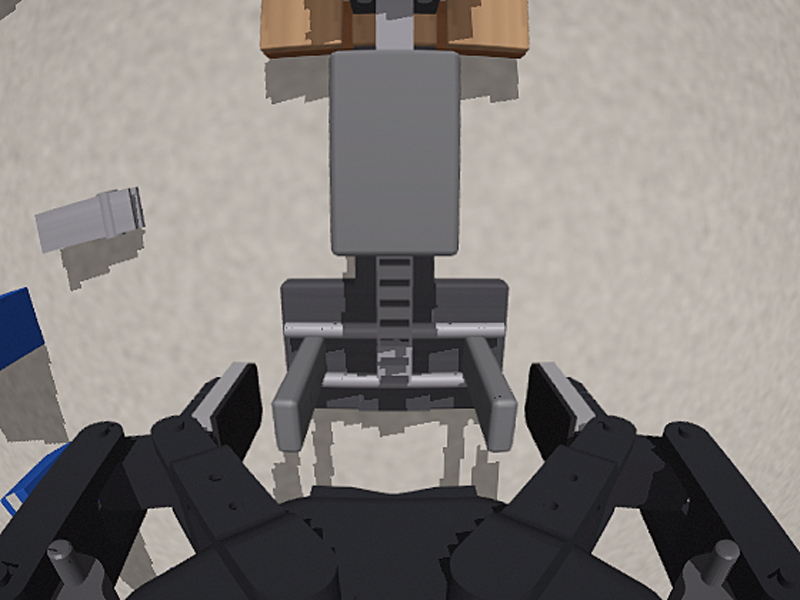

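View pics/scene2.png

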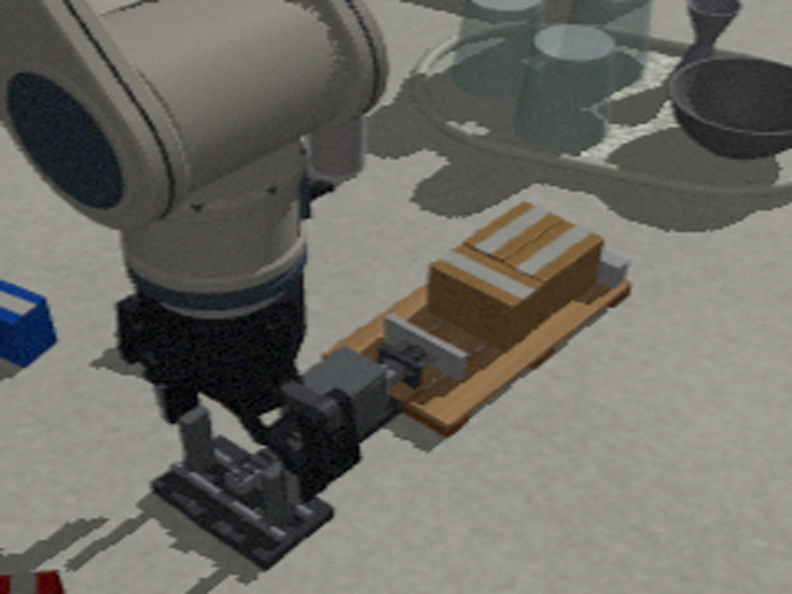

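{"method": "step_arm", "body": {"moves": [[[-1,0,0,0.25,0,0,0],[-0.55,0,0,0.25,0,0,0],[-0.2,0,0,0.25,0,0,0],[0.15,0,0,0.25,0,0,0],[0.15,0,0,0.25,0,0,0]]], "squeeze": 30}}

```text
clock: 13.7
position: [556.9, -130.7, 216.3]
ee_rot: [0.444, 0.551, 0.444, -0.55]
ft_force: [-4.4, 0.1, 4.0]
opening: 36.3
```

{"method": "step_arm", "body": {"moves": [[[0.15,0,0,0,0,0,0],[0.15,0,0,0,0,0,0]]]}}

```text
clock: 13.95
position: [557.0, -130.6, 215.8]
ee_rot: [0.444, 0.551, 0.444, -0.55]
ft_force: [-4.4, 1.2, 4.3]
opening: 36.4
```

```bash
cat > look.py <<'E'
import sys
from station import r
from m3 import *
n=sys.argv[1]
s=r.read_state(); print(s['clock'],np.round(s['position'],1),round(s['opening'],2),np.round(s['ft_force'],1),topress([s['position'][:2]]))
c=cam(r,'wrist'); im=r.snapshot('wrist')
pickle.dump((c,im),open(f'look{n}.pkl','wb'))
a=cv2.resize(im[:,120:440,::-1],(400,525),interpolation=cv2.INTER_CUBIC)
c2=cam(r,'scene'); im=r.snapshot('scene'); pickle.dump((c2,im),open(f'scene{n}.pkl','wb'))
b=cv2.resize(im[195:305,255:360,::-1],(400,419),interpolation=cv2.INTER_CUBIC)
out=np.zeros((525,800,3),np.uint8); out[:,:400]=a; out[:419,400:]=b; cv2.imwrite(f'pics/v{n}.png',out)
E
python3 look.py 12
```

```text
13.95 [ 557.  -130.6  215.8] 36.38 [-4.4  1.2  4.3] [[-2.17772664e+02  4.88474340e-03]]
```

View pics/v12.png

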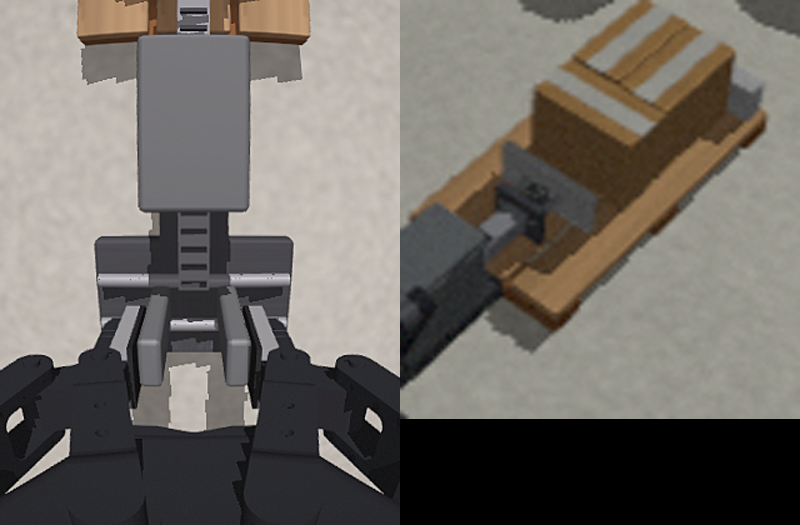

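```bash
cat > pl.py <<'E'
import sys,pickle,cv2
im=pickle.load(open(f'scene{sys.argv[1]}.pkl','rb'))[1]
cv2.imwrite(f'pics/p{sys.argv[1]}.png',cv2.resize(im[205:275,270:340,::-1],None,fx=8.5,fy=8.5,interpolation=cv2.INTER_CUBIC))
E
python3 pl.py 12
python3 - <<'E'
import cv2
im=cv2.imread('pics/scene0.png'); cv2.imwrite('pics/p0.png',cv2.resize(im[205:275,270:340],None,fx=8.5,fy=8.5,interpolation=cv2.INTER_CUBIC))
E
```

```text
(no output)
```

View pics/p12.png

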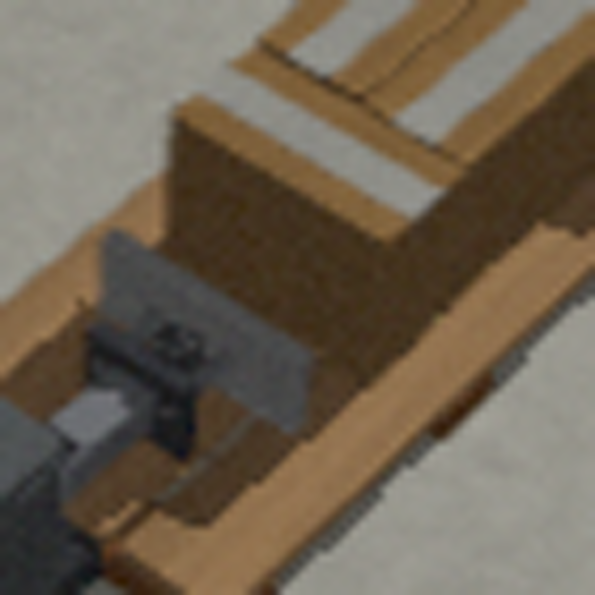

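View pics/p0.png

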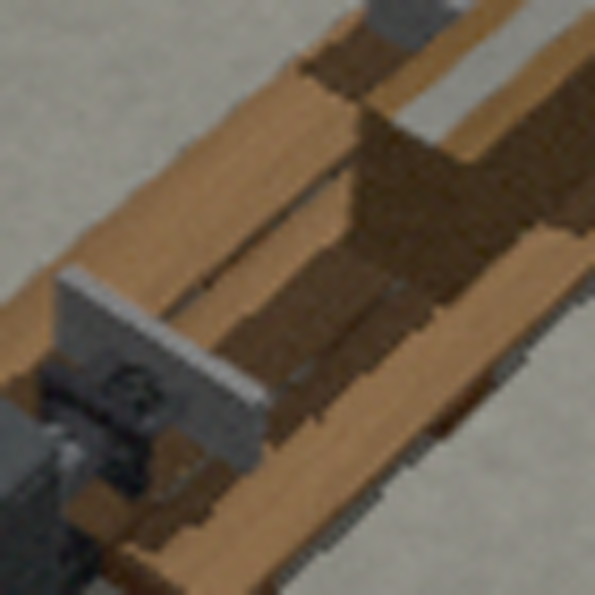

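```bash
cat > pp.py <<'E'
from m3 import *
c=pickle.load(open('scene12.pkl','rb'))[0]
def P(q,z=42): return topress(cast(c,np.array(q)/8.5+[270,205]-.44,z))
E
python3 - <<'E'
from pp import *
np.set_printoptions(precision=1,suppress=True)
print('p0',P([(60,270),(265,402)]),P([(75,265),(270,395)]));print('p12',P([(105,230),(312,355)]))
print('cross top rear',P([(177,110),(393,240)],65),'block top',P([(95,325),(190,400)],44))
E
```

```text
p0 [[-61.9  29.5]
 [-61.4 -31.6]] [[-58.4  27.9]
 [-59.1 -31.1]]
p12 [[-45.1  30. ]
 [-43.2 -30.8]]
cross top rear [[-21.   29. ]
 [-20.5 -34.5]] block top [[-70.9  11. ]
 [-73.7 -19.7]]
```

```bash
cat > teeth.py <<'E'
import sys
from m3 import *
np.set_printoptions(precision=1,suppress=True)
def teeth(n):
    c,im=pickle.load(open(f'look{n}.pkl','rb')); g=cv2.cvtColor(im,cv2.COLOR_RGB2GRAY).astype(np.float32)
    xs=np.arange(-197,-172,0.25)
    prof=[]
    for x in xs:
        pts=[(*p2w(x,y),37) for y in np.linspace(-3,3,7)]
        uv=proj(c,np.array(pts)).astype(np.float32)
        prof.append(cv2.remap(g,uv[:,0][None],uv[:,1][None],cv2.INTER_LINEAR).mean())
    prof=np.array(prof); p=prof-np.median(prof)
    ph=np.angle((p*np.exp(-2j*np.pi*xs/7)).sum()); # dark minimum position
    mins=[round(float(xs[i]),2) for i in range(2,len(xs)-2) if prof[i]==prof[max(0,i-8):i+9].min()]
    return mins, (-(ph+np.pi)/(2*np.pi)*-7)%7
for n in sys.argv[1:]: print(n,teeth(n))
E
python3 teeth.py 10 11 12
```

```text
10 ([-190.5, -183.5, -176.5], np.float64(1.4686241966023577))
11 ([-196.5, -189.75, -182.75, -176.0], np.float64(1.041167485172685))
12 ([-194.25, -187.25, -180.75, -174.5], np.float64(5.8726511747759575))
```

{"method": "step_arm", "body": {"moves": [[[-0.3,0,0,0,0,0,0],[-0.8,0,0,0,0,0,0],[-0.8,0,0,0,0,0,0],[-0.8,0,0,0,0,0,0]]]}}

```text
clock: 14.55
position: [557.7, -130.7, 215.9]
ee_rot: [0.444, 0.551, 0.443, -0.55]
ft_force: [-0.1, -0.1, -0.8]
opening: 76.7
```

{"method": "step_arm", "body": {"moves": [[[-0.5,0,0,0,0,0,0],[-0.2,0,0,0,0,0,0],[0.15,0,0,0,0,0,0],[0.15,0,0,0,0,0,0],[0.15,0,0,0,0,0,0]]]}}

```text
clock: 15.18
position: [557.0, -130.6, 215.6]
ee_rot: [0.444, 0.55, 0.444, -0.55]
ft_force: [-5.1, 0.4, 3.2]
opening: 36.0
```

```bash
python3 look.py 13; python3 teeth.py 12 13; python3 pl.py 13
```

```text
15.175 [ 557.  -130.6  215.6] 35.98 [-5.1  0.4  3.2] [[-2.17794172e+02  9.67211789e-03]]
12 ([-194.25, -187.25, -180.75, -174.5], np.float64(5.8726511747759575))
13 ([-196.5, -190.75, -187.0, -180.25, -174.0], np.float64(5.561479567256452))
```

View pics/p13.png

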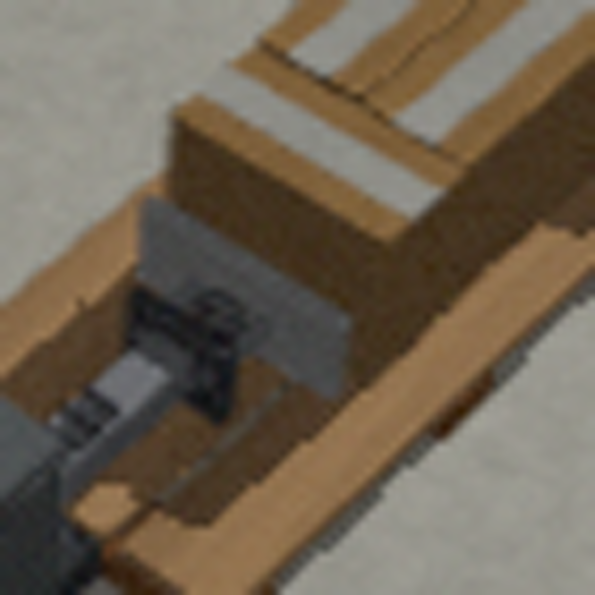

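{"method": "step_arm", "body": {"moves": [[[-0.3,0,0,0,0,0,0],[-0.8,0,0,0,0,0,0],[-0.8,0,0,0,0,0,0],[-0.8,0,0,0,0,0,0]]]}}

```text
clock: 15.78
position: [557.7, -130.7, 215.9]
ee_rot: [0.444, 0.551, 0.443, -0.55]
ft_force: [0.5, -0.1, 0.3]
opening: 77.0
```

{"method": "step_arm", "body": {"moves": [[[-0.5,0,0,0,0,0,0],[-0.25,0,0,0,0,0,0],[-0.05,0,0,0,0,0,0],[0.1,0,0,0,0,0,0],[0.1,0,0,0,0,0,0]]]}}

```text
clock: 16.4
position: [557.0, -130.6, 216.1]
ee_rot: [0.444, 0.55, 0.444, -0.55]
ft_force: [-4.6, 0.8, 6.3]
opening: 38.5
```

```bash
python3 look.py 14; python3 teeth.py 13 14; python3 pl.py 14
```

```text
16.4 [ 557.  -130.6  216.1] 38.53 [-4.6  0.8  6.3] [[-2.17729944e+02  2.91269688e-02]]
13 ([-196.5, -190.75, -187.0, -180.25, -174.0], np.float64(5.561479567256452))
14 ([-196.5, -192.75, -186.75, -184.5, -181.25, -178.75, -175.0], np.float64(6.68711126627201))
```

View pics/p14.png

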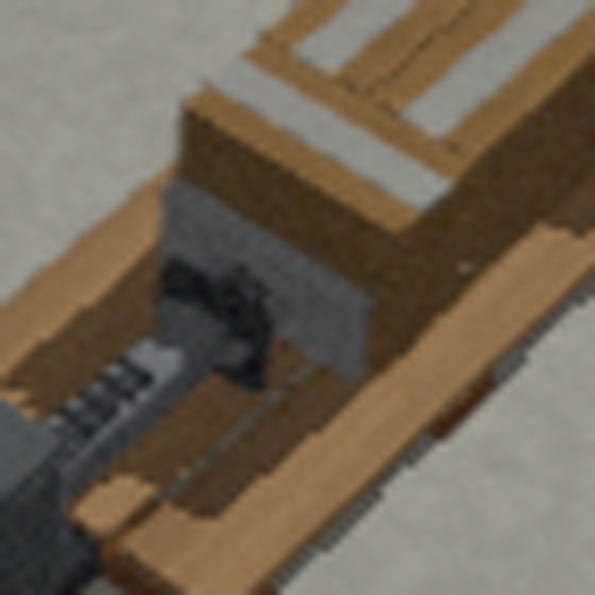

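View pics/v14.png

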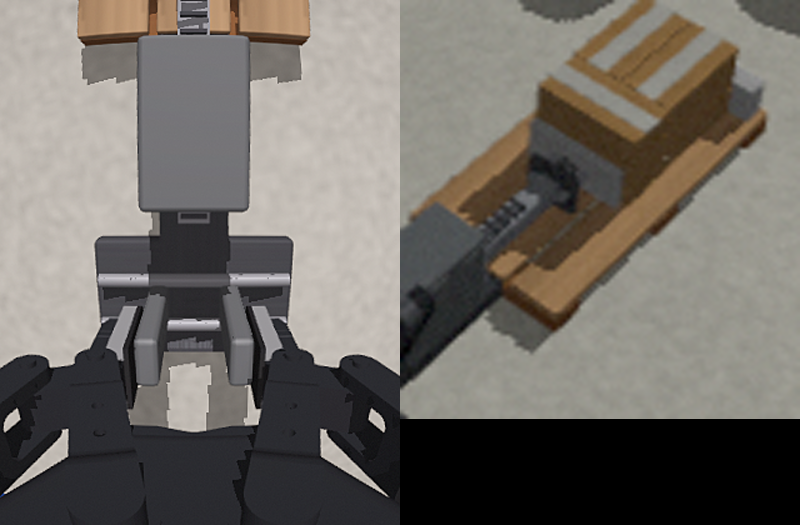

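Run:
```python
from pp import *
np.set_printoptions(precision=1,suppress=True)
print('p13',P([(145,200),(350,318)]));print('p14',P([(170,183),(372,300)]))
print('cross rear top p12',P([(177,113),(393,242)],65),'p14',P([(186,108),(398,234)],65))
for n,px in (('14',[(180,213),(210,213),(180,223),(210,223)]),):
    c2,im=pickle.load(open('look14.pkl','rb'))
    print('tail',topress(cast(c2,np.array(px)*[.8,.8]+[120,0]-.1,37)))
c2,im=pickle.load(open('look14.pkl','rb'))
cv2.imwrite('pics/w14z.png',cv2.resize(im[160:200,240:310,::-1],None,fx=10,fy=10,interpolation=cv2.INTER_CUBIC))
c2,im=pickle.load(open('look11.pkl','rb'))
cv2.imwrite('pics/w11z.png',cv2.resize(im[170:290,240:310,::-1],None,fx=5,fy=5,interpolation=cv2.INTER_CUBIC))
```

```text
p13 [[-31.2  29.3]
 [-28.4 -30.3]]
p14 [[-22.8  28.5]
 [-20.5 -30.7]]
cross rear top p12 [[-21.8  28.3]
 [-21.  -34.8]] p14 [[-19.   27.8]
 [-18.2 -34.2]]
tail [[-174.3    4.7]
 [-174.2   -6.3]
 [-178.     4.7]
 [-178.    -6.3]]
```

View pics/w14z.png

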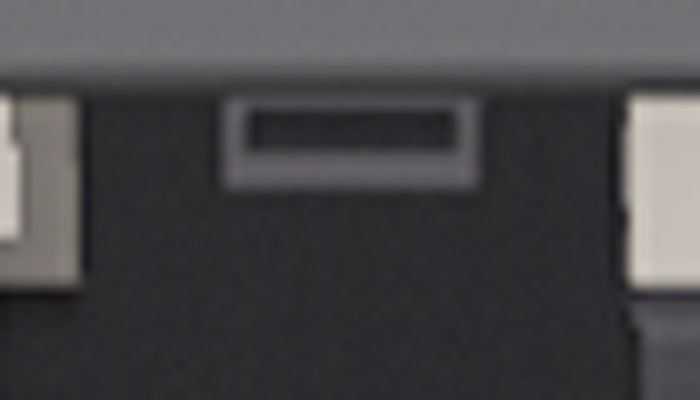

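View pics/w11z.png

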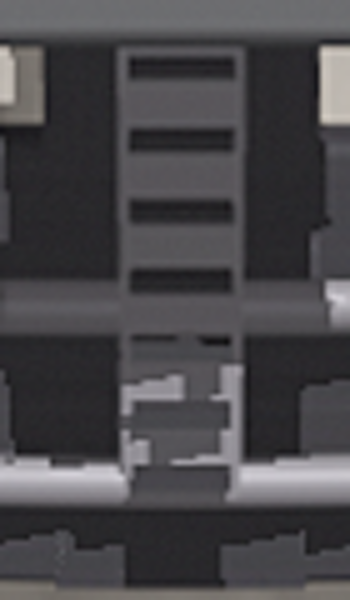

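Run:
```python
from m3 import *
np.set_printoptions(precision=2,suppress=True)
c=pickle.load(open('look14.pkl','rb'))[0]
print('14 tail, slot',topress(cast(c,[(275,178.5),(275,172.6)],37)))
c=pickle.load(open('look11.pkl','rb'))[0]
print('11 tail, slots',topress(cast(c,[(275.5,170+505/5-.4),(275.5,170+495/5-.4),(275.5,170+67/5-.4),(275.5,170+139/5-.4),(275.5,170+210/5-.4),(275.5,170+280/5-.4),(275.5,170+340/5-.4)],37)))
c,im=pickle.load(open('look13.pkl','rb')); cv2.imwrite('pics/w13z.png',cv2.resize(im[165:250,240:310,::-1],None,fx=6,fy=6,interpolation=cv2.INTER_CUBIC))
```

```text
14 tail, slot [[-178.09   -0.38]
 [-175.33   -0.38]]
11 tail, slots [[-220.66   -0.18]
 [-219.54   -0.18]
 [-176.43   -0.07]
 [-183.2    -0.08]
 [-190.02   -0.1 ]
 [-196.92   -0.12]
 [-202.99   -0.14]]
```

View pics/w13z.png

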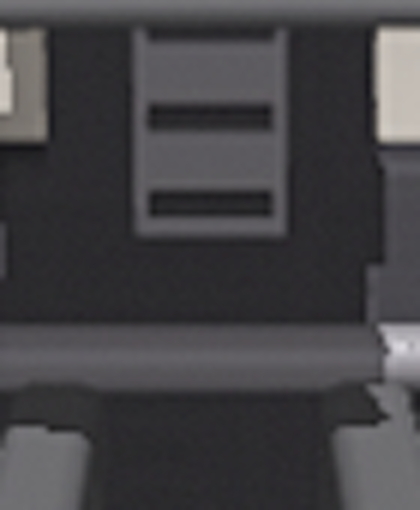

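Run:
```python
from m3 import *
np.set_printoptions(precision=2,suppress=True)
c=pickle.load(open('look13.pkl','rb'))[0]
print(topress(cast(c,[(275.5,165+237/6-.4),(275.5,165+203/6-.4),(275.5,165+117/6-.4)],37)))
c=pickle.load(open('look12.pkl','rb'))[0]
c,im=pickle.load(open('look12.pkl','rb')); cv2.imwrite('pics/w12z.png',cv2.resize(im[165:270,240:310,::-1],None,fx=5,fy=5,interpolation=cv2.INTER_CUBIC))
```

```text
[[-190.25   -0.67]
 [-187.52   -0.67]
 [-180.7    -0.66]]
```

View pics/w12z.png

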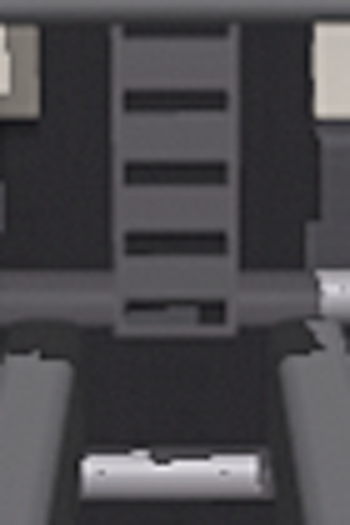

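{"method": "step_arm", "body": {"moves": [[[-0.3,0,0,0,0,0,0],[-0.8,0,0,0,0,0,0],[-0.8,0,0,0,0,0,0],[-0.8,0,0,0,0,0,0]]]}}

```text
clock: 17.0
position: [557.6, -130.7, 215.8]
ee_rot: [0.444, 0.551, 0.443, -0.55]
ft_force: [0.4, -0.7, -0.5]
opening: 76.4
```

```bash
cat > tail.py <<'E'
import sys
from m3 import *
def tail(n):
    c,im=pickle.load(open(f'look{n}.pkl','rb')); g=cv2.cvtColor(im,cv2.COLOR_RGB2GRAY).astype(np.float32)
    xs=np.arange(-195,-168,0.1); prof=[]
    for x in xs:
        uv=proj(c,np.array([(*p2w(x,y),37) for y in np.linspace(-4,4,9)])).astype(np.float32)
        prof.append(cv2.remap(g,uv[:,0][None],uv[:,1][None],cv2.INTER_LINEAR).mean())
    d=np.gradient(cv2.GaussianBlur(np.array(prof,np.float32)[:,None],(1,7),0)[:,0]); 
    k=[i for i in range(3,len(xs)-3) if d[i]==d[max(0,i-12):i+13].max() and d[i]>0.4*d[:-30].max()]
    return [(round(float(xs[i]),1),round(float(d[i]),1)) for i in k]
for n in sys.argv[1:]: print(n,tail(n))
E
python3 look.py 15; python3 tail.py 13 14 15; python3 pl.py 15
```

```text
17.0 [ 557.6 -130.7  215.8] 76.41 [ 0.4 -0.7 -0.5] [[-217.72858318   -0.61595497]]
13 [(-190.0, 5.5), (-186.5, 7.2), (-179.6, 6.2), (-172.9, 3.9)]
14 [(-178.0, 6.1), (-174.4, 6.1), (-172.8, 4.1)]
15 [(-180.0, 5.2), (-176.5, 6.8), (-172.7, 4.1)]
```

View pics/p15.png

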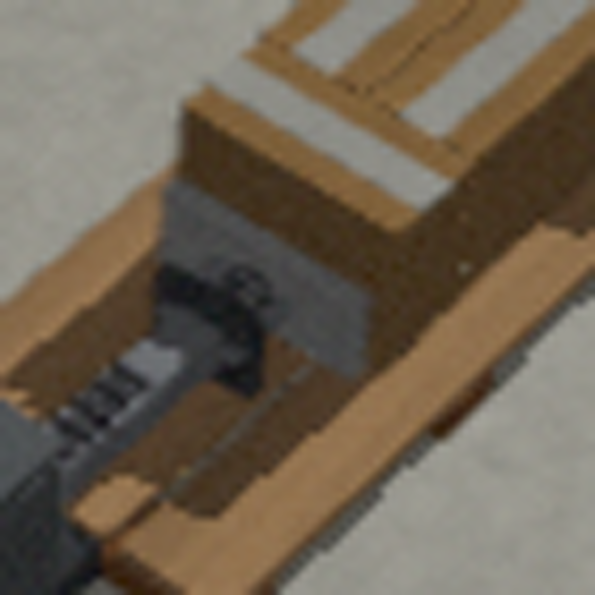

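{"method": "step_arm", "body": {"moves": [[[-0.65,0,0,0,0,0,0],[-0.41,0,0,0,0,0,0],[-0.41,0,0,0,0,0,0],[-0.41,0,0,0,0,0,0]]]}}

```text
clock: 17.6
position: [557.0, -130.6, 215.6]
ee_rot: [0.444, 0.551, 0.444, -0.55]
ft_force: [-4.1, -1.0, 2.4]
opening: 60.1
```

```bash
python3 look.py 16; python3 tail.py 15 16
```

```text
17.6 [ 557.  -130.6  215.6] 60.07 [-4.1 -1.   2.4] [[-2.17756408e+02  3.83106507e-03]]
15 [(-180.0, 5.2), (-176.5, 6.8), (-172.7, 4.1)]
16 [(-180.0, 5.3), (-176.6, 8.5), (-172.8, 4.3)]
```

{"method": "step_arm", "body": {"moves": [[[-0.25,0,0,0,0,0,0],[-0.13,0,0,0,0,0,0],[-0.13,0,0,0,0,0,0]]]}}

```text
clock: 18.08
position: [557.1, -130.5, 216.1]
ee_rot: [0.444, 0.551, 0.444, -0.55]
ft_force: [-5.9, 0.4, 7.1]
opening: 48.3
```

```bash
python3 look.py 17; python3 tail.py 16 17; python3 pl.py 17;  python3 - <<'E'
import cv2
a=[cv2.imread(f'pics/p{n}.png')[60:480,:460] for n in (13,17)]
import numpy as np
cv2.imwrite('pics/cmp17.png',cv2.resize(np.hstack(a),(800,365)))
E
```

```text
18.075 [ 557.1 -130.5  216.1] 48.32 [-5.9  0.4  7.1] [[-2.17686102e+02 -3.97541257e-02]]
16 [(-180.0, 5.3), (-176.6, 8.5), (-172.8, 4.3)]
17 [(-176.1, 7.6), (-172.8, 4.0)]
```

View pics/cmp17.png

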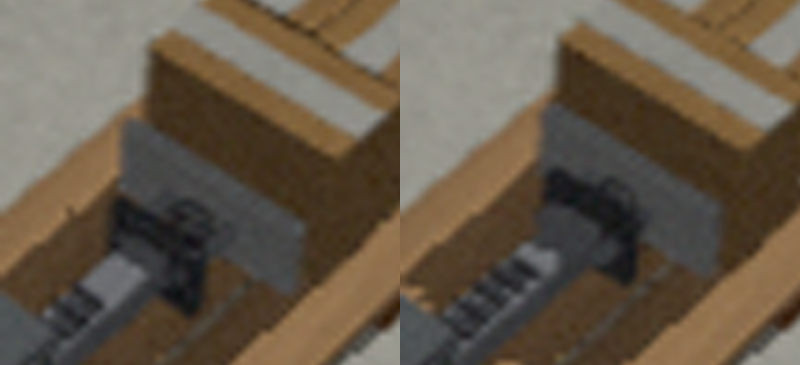

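View pics/p17.png

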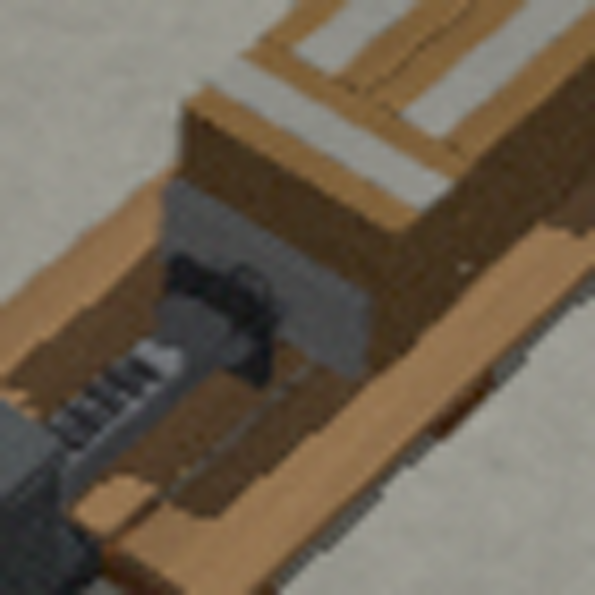

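```bash
cat > pe.py <<'E'
import sys
from m3 import *
def edge(n,lo,hi,z=42):
    c,im=pickle.load(open(f'scene{n}.pkl','rb')); im=im.astype(np.float32); g=im[:,:,2]-0.6*im[:,:,0]  # blue minus red: grey vs brown
    xs=np.arange(lo,hi,0.2); P=[]
    ys=np.linspace(-27,27,19)
    prof=np.zeros((len(xs),len(ys)))
    for j,y in enumerate(ys):
        uv=proj(c,np.array([(*p2w(x,y),z) for x in xs])).astype(np.float32)
        prof[:,j]=cv2.remap(g,uv[:,0][None],uv[:,1][None],cv2.INTER_LINEAR)[0]
    # remove skew: align by line fit of per-column edges
    e=[]
    for j in range(len(ys)):
        p=cv2.GaussianBlur(prof[:,j:j+1].astype(np.float32),(1,15),0)[:,0]; d=-np.gradient(p); i=int(np.argmax(d)); w=d[max(0,i-12):i+13].clip(0); e.append((xs[max(0,i-12):i+13]*w).sum()/w.sum())
    e=np.array(e); m=np.median(e); ok=abs(e-m)<3
    return np.round(e[ok].mean(),2), np.round(e[ok].std(),2), ok.sum()
for n,lo,hi in ((12,-55,-30),(13,-42,-17),(14,-32,-8),(15,-32,-8),(16,-32,-8),(17,-32,-8)): print(n,edge(n,lo,hi))
E
python3 pe.py
```

```text
12 (np.float64(-42.26), np.float64(0.22), np.int64(19))
13 (np.float64(-27.69), np.float64(0.18), np.int64(19))
14 (np.float64(-19.51), np.float64(0.13), np.int64(19))
15 (np.float64(-19.51), np.float64(0.22), np.int64(19))
16 (np.float64(-19.49), np.float64(0.22), np.int64(19))
17 (np.float64(-19.54), np.float64(0.23), np.int64(19))
```

Using edge fits, the plate moved 8.2 mm while the rod moved ~12.3–12.7 mm from slack. That puts the spring at ≈6 mm now, so I'm adding ~1.7 mm.

{"method": "step_arm", "body": {"moves": [[[-0.09,0,0,0,0,0,0],[-0.05,0,0,0,0,0,0],[-0.05,0,0,0,0,0,0],[-0.05,0,0,0,0,0,0]]]}}

```text
clock: 18.68
position: [557.0, -130.6, 216.2]
ee_rot: [0.444, 0.551, 0.444, -0.55]
ft_force: [-7.0, 1.3, 7.7]
opening: 44.8
```

```bash
python3 look.py 18; python3 tail.py 17 18; python3 pl.py 18; sed -i 's/^for n,lo.*/for n in (14,17,18): print(n,edge(n,-32,-8))/' pe.py; python3 pe.py
```

```text
18.675 [ 557.  -130.6  216.2] 44.79 [-7.   1.3  7.7] [[-2.17710572e+02 -2.49253969e-02]]
17 [(-176.1, 7.6), (-172.8, 4.0)]
18 [(-174.7, 3.9), (-172.8, 4.2)]
14 (np.float64(-19.51), np.float64(0.13), np.int64(19))
17 (np.float64(-19.54), np.float64(0.23), np.int64(19))
18 (np.float64(-19.43), np.float64(0.17), np.int64(19))
```

View pics/v18.png

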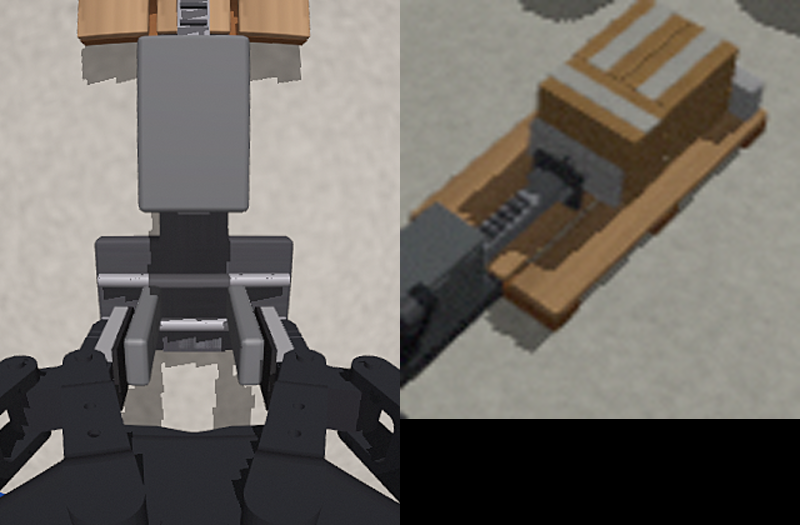

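View pics/p18.png

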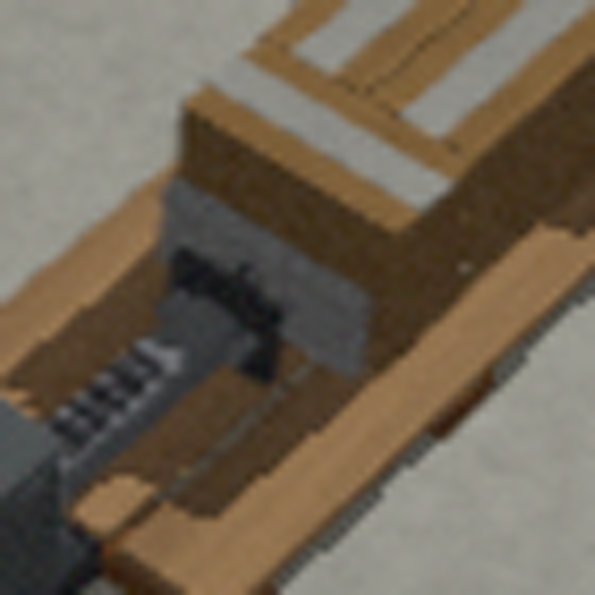

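The layer is tight, with no gaps in the scene view, and the spring is ≈8 mm. One short stability check, then I'll hand it in.

{"method": "step_arm", "body": {"moves": [[[-0.05,0,0,0,0,0,0],[-0.05,0,0,0,0,0,0],[-0.05,0,0,0,0,0,0],[-0.05,0,0,0,0,0,0]]]}}

```text
clock: 19.27
position: [557.0, -130.5, 216.1]
ee_rot: [0.444, 0.551, 0.444, -0.55]
ft_force: [-7.0, 1.1, 7.6]
opening: 44.9
```

```bash
python3 look.py 19; python3 tail.py 19; sed -i 's/(14,17,18)/(18,19)/' pe.py; python3 pe.py; python3 -c "
from station import r
print(r.finish_job()); print(r.read_state()['clock'])"
```

```text
19.275 [ 557.  -130.5  216.1] 44.86 [-7.   1.1  7.6] [[-2.17692922e+02 -1.01124472e-02]]
19 [(-174.7, 4.0), (-172.8, 4.2)]
18 (np.float64(-19.43), np.float64(0.17), np.int64(19))
19 (np.float64(-19.51), np.float64(0.14), np.int64(19))
the job is handed in; nothing more can be done
None
the job is handed in; nothing more can be done
```

The job is handed in at about 19 s of robot time, with the gripper still holding the paddles squeezed and the jaw pressing.

**Layer:** I stood one loose carton lengthwise about 1–1.5 mm beside the laid one, with its end level with it at the fence. I set the other crosswise in front, centred within about 1 mm before the jaw moved. After pressing, the scene view shows no gaps along the press and a narrow lengthwise seam between the two lengthwise cartons.

**Pumping:** I made three strokes and then a fourth, held one. The plate stopped moving once the layer was tight.

**Spring:** I put it at about 8 mm of 16, with my estimates between about 7.3 and 8.4 mm.
- The rod travel measured from its tail in the wrist view was up to 0.7 mm less than the travel worked out from the finger opening, which is most of that spread.
- How far the rod slid back on release at first suggested a slightly higher value.
- In the final hold the rod tail was almost hidden under the housing, so the last 1.75 mm comes from the finger opening alone.

**Final hold:** Over the last half second the opening stayed at 44.8–44.9 mm and the plate edge moved less than 0.1 mm. There was a steady force of about 10 N on the wrist. I did not touch any bystanders on purpose, and I saw none disturbed in the pictures I took.

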